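# Lock the portafilter into the coffee machine

### The arm

A 6-joint arm with a two-finger parallel gripper is mounted at the origin on the work surface. World frame = base frame: x ahead of the robot, y to its left, z up, the work surface at z = 0. Lengths are in m, angles in rad, forces in N, time in s.
With the tool pointing down it reaches from about 0.25 to 0.775 m from the base axis. Payload 4 kg.
Tool frame: the origin (TCP) lies at the very end of the fingers, on their centre line; the grasp point (between the pads) lies 19 mm behind it (robot.hold_point_z is the distance from the TCP to the grasp point, in m); z points along the fingers, y is the line along which they close (so a half turn about z gives the same grasp; the last joint's range is limited). The gripper opens to 94 mm and grips with 3 to 60 N. Pads are 16 mm wide; open, the fingers measure 119 mm over their backs; the gripper's body (75 mm by 177 mm) begins 78 mm behind the grasp point.
Start: joints at [1.238, 0.087, 1.371, -0, 1.684, -0.103], TCP at [0.125, 0.536, 0.168] pointing down, gripper open.
Joint ranges: [-3.1, 3.1], [-0.76, 2.03], [0.27, 2.55], [-1.08, 4.22], [0.17, 2.65], [-2.57, 2.57]. Speed limits (rad/s): [2.79, 2.79, 3.14, 3.14, 3.14, 3.14].

### API

Orientations are given as [roll, pitch, yaw] about the fixed x, y, z axes, in that order (R = Rz(yaw) Ry(pitch) Rx(roll)).
In Python, from bench import robot gives the robot as it stands.
- The arm moves only by the tool carry_out, never from a script. Its argument "steps" is a list of rows, each a list of 3 entries, a list of its own where there are three numbers: the shift along the tool's x, y, z in m, then the turn about the tool's z in units of 10 degrees (1.0 is 10 degrees), then the closure, from -1 (fully open) to 1 (shut). In form: [[[tx, ty, tz], roll, jaw], ...]. A call has 1 to 10 rows; each row is the pose to reach, as a shift and turn from the pose commanded when the call began, along the tool's axes at that moment; what a row does not reach only later rows make up. A row lasts 1/8 s, in which the tool goes at most 62.5 mm and 10.7 degrees, less where a joint would pass 70% of its speed; a pose out of reach is approached as far as the arm can. A call with a gripper value outside its range is refused whole. The fingers move at their own pace and stop on an object; the grip force is fixed at half the most. Time passes only in rows, so rows that repeat a pose let the fingers close. It gives the time, the measured TCP pose, the force, the opening and the grip force at its end, in the units of the state.
- robot.get_obs(): the state, without advancing time (a new reading comes with each control period).
- robot.snapshot(name): name is "side" or "top"; returns a dict with "image" (384x512x3 uint8, red, green, blue), "z_map" (384x512 float32, m along the optical axis (not along the pixel's ray), 0 where there is no reading), "mtx" (3x3 intrinsics, pixels), "R" (3x3) and "t" (3): a world point X has camera coordinates R X + t. Camera axes: x right, y down, z forward; pixel columns grow to the right and rows downward; lengths in m; the calibration is good to about 2 mm. A picture is of the moment at which its call begins.
- robot.close_job(): hands the job in; it is judged then, once.
The state is a dict: "time": time; "joint_positions": joint angles; "qvel": joint speeds; "joint_torque": joint torques, N m; "tool_pos": TCP position; "ee_rot": TCP orientation; "wrist_force": force on the tool from outside, world axes, zero at the start; "wrist_torque": the same for the moment, N m; "width": finger opening in m; "finger_force": force on a finger pad.
Only numpy, scipy, OpenCV 4.12 (cv2) and the standard library are available. Lean on these libraries where they do the work, as an engineer would, in place of code of your own. Each camera call takes 0.05 s, during which the arm holds its last target. There are 200 camera calls.

### The job

Pick the portafilter up off the rubber mat by its handle, lift its bowl up into the group head of the coffee machine, feeling gently for the place where the lugs go in, and twist it home until the lugs lock; then let go, leaving the handle level and pointing out of the machine's front wherever the lock leaves it. Do not force it: never press or wrench it hard against the machine, keep the bowl upright throughout, and leave the cups, jars and tools around it where they are.

Things in the scene. Friction and masses are not known exactly. Their poses are not given: they have to be found in the camera images.
- pf_handle (a point): Portafilter, 0.30 kg (may vary by a fifth), bowl on the mat, handle on a small rest: steel bowl with one straight black handle. This point: centre of the grip, 120 mm from the bowl's axis, 27 mm above the bowl's underside. The handle is a level bar 24 mm wide, 22 mm high, 55 to 200 mm from the axis. -x runs outward along it, z up. The bowl's weight makes it pitch in a weak grip; 50 N holds it.
- pf_bowl (a point): Point on the axis of the portafilter's bowl, 30 mm above its underside. The bowl is 60 mm in diameter and 60 mm tall; from 53 mm up its rim tapers to 52 mm diameter. Axes: -x towards the handle, z up.
- pf_lugs (a point): Point on the bowl's axis, level with the undersides of its three lugs, 18 mm above pf_bowl. The lugs stand out at 120 degrees to one another, one directly above the handle; each is 13 mm wide, 5 mm tall and reaches 39 mm from the axis. Axes as pf_bowl.
- group (a point): Group head of the fixed coffee machine: on the vertical axis of its round steel mouth (94 mm across, under a narrow overhanging head), level with the mouth's underside, 190 mm above the counter. -x points straight out of the machine's front, z up. Inside are three ledges, undersides at this level, bore 63 mm, with gaps between. Under a ledge the bowl stops with pf_bowl 23 mm below this point.
- gaps (a point): On the group's axis, 3 mm above group. Lugs pass up the gaps with 3 degrees to spare either way when the handle points about 64 degrees clockwise (from above) of the machine's front; the hidden collar may be set up to 16 degrees either way, so feel for it: offer up lightly, shift 4 degrees, try again. In the gaps the bowl rises to pf_bowl about 13 mm below group.
- seal_face (a point): On the group's axis, 16.7 mm above group: underside of the rubber seal, a disc on a spring of 5 N per mm (9 mm travel), which the bowl's rim meets. Portafilter and machine may press on each other with 100 N at most, all contact points added up; turning home takes about 50 N of that, sitting locked about 25 N, and offering up should stay near 5 N.
- pockets (a point): On the group's axis, 6.5 mm above group: where the lugs' undersides sit when locked. Once up the gaps turn counter-clockwise from above: ramps lift the bowl (pf_bowl to 9 mm below group; takes about 0.5 N m), then the lugs drop 2.5 mm into pockets by a solid stop, 64 degrees past the gaps. Over 2 N m against the stop is too much. The handle then points within about 16 degrees of the front; the seal holds it.
- cup: white cup, 62 mm diameter, 52 mm tall, standing on the drip tray below the group head; origin under its centre; loose, leave alone
- tamper: steel tamper, 58 mm diameter, 87 mm tall; origin under its centre; loose, leave alone
- jug: steel milk jug, 84 mm diameter, 100 mm tall, handle to its +y; origin under its centre; loose, leave alone
- bean_jar: amber glass jar, 90 mm diameter, 140 mm tall; origin under its centre; loose, leave alone
- sugar_bowl: white bowl, 96 mm diameter, 50 mm tall; origin under its centre; loose, leave alone
- mug: blue mug, 82 mm diameter, 92 mm tall; origin under its centre; loose, leave alone
- spoon: steel spoon, 140 mm long, lying along its x; origin under its middle; loose, leave alone
- machine: The coffee machine, a fixed aluminium box 280 mm wide, 240 mm deep, 340 mm tall with an overhanging head 90 mm wide; origin on the counter directly below the group's axis; its front wall is 140 mm behind that axis (+x) and faces -x. A drip tray 29 mm high reaches 100 mm in front of the axis; the cup on it stands 81 mm above the counter.
- portafilter: the whole portafilter; origin under the bowl's centre, axes as for pf_bowl
Things that resemble listed ones, but are neither listed nor needed, are in the scene too. What is shaped like the portafilter but purple or turquoise is not meant.

How it is judged:
On the way, in this order (a step that is already met when the one before it is completed fails the run):
1. the portafilter is lifted clear of the mat (height (world z) of pf_bowl above 0.08 m), for 0.1 s.
2. the lugs are up through the gaps of the group head, not yet turned (z of pf_bowl in the frame of group between -0.0175 and -0.006 m and horizontal distance between pf_bowl and group below 0.005 m and angle between the x axis of pf_bowl and the x axis of group, either way round above 0.5 rad), for 0.05 s.
At the end, for the whole second after the job is handed in: The portafilter hangs locked in the group head: lugs snapped down into the pockets (pf_bowl 10.8 to 13.0 mm below the group point, within 4 mm of its axis), handle within 0.34 rad of the machine's front direction, bowl within 0.06 rad of upright, at rest and released (z of pf_bowl in the frame of group between -0.013 and -0.0108 m and horizontal distance between pf_bowl and group below 0.004 m and angle between the x axis of pf_bowl and the x axis of group, either way round below 0.34 rad and angle between pf_bowl's own z axis and vertical below 0.06 rad and linear speed of portafilter below 0.02 m/s and contact force between portafilter and the fingers below 0.1 N); the robot touches nothing.
It fails at once if the portafilter was forced against the machine (contact forces over 100 N in sum) (contact force between portafilter and machine above 100 N).
It fails at once if the portafilter was tipped by more than 25 degrees (angle between pf_bowl's own z axis and vertical above 0.44 rad).
It fails at once if a bystander was moved by more than 40 mm (distance of any of cup, tamper, jug, bean_jar, sugar_bowl, mug, spoon from where it was at the start of the episode above 0.04 m).
It also fails if it takes over 72 s, if anything falls off the work surface, if the arm or the gripper's body presses on something with over 40 N, if the wrist force passes 120 N, or if a joint passes its speed limit or range.

## Working session

There is one attempt and no reset: what is moved stays moved. The work goes in short steps, Python scripts to look and compute and a tool call to move; the robot and the scene stay as the last step left them, time stands still between calls to the robot, and variables do not carry over. Pictures are saved under pics/ and viewed, at most 10 in all, crops included, and the job is handed in when it is done.

Besides the shell and the picture viewer there is one more tool, called after "Call:" as name(argument=value, ...) on one line, values as JSON. carry_out: Moves the arm, as the interface text tells. Its arguments: {"type":"object","properties":{"steps":{"type":"array","items":{"type":"array"}}},"required":["steps"]}

```bash
mkdir -p pics; cat > h.py <<'E'
import numpy as np, cv2
from bench import robot
def snap(n,f=None):
    s=robot.snapshot(n)
    if f: cv2.imwrite('pics/'+f,s['image'][:,:,::-1])
    return s
def pts(s):
    z=s['z_map'];h,w=z.shape;u,v=np.meshgrid(np.arange(w),np.arange(h));K=s['mtx']
    P=np.stack([(u-K[0,2])/K[0,0]*z,(v-K[1,2])/K[1,1]*z,z],-1)
    W=(P-s['t'])@s['R']; W[z==0]=np.nan
    return W
E
python3 - <<'E'
from h import *
for n in('side','top'):
    s=snap(n,n+'0.png');np.savez(n+'0.npz',**s);print(n,s['mtx'].round(1).tolist(),s['R'].round(3).tolist(),(-s['R'].T@s['t']).round(3))
print(robot.get_obs())
E
```

```text
side [[396.2, 0.0, 259.3], [0.0, 396.2, 192.4], [0.0, 0.0, 1.0]] [[0.734, -0.68, -0.002], [-0.43, -0.462, -0.776], [0.526, 0.57, -0.631]] [-0.083 -0.684  0.897]
top [[371.2, 0.0, 249.7], [0.0, 371.2, 196.9], [0.0, 0.0, 1.0]] [[0.007, -1.0, 0.025], [-0.988, -0.011, -0.153], [0.154, -0.024, -0.988]] [ 0.363 -0.011  1.199]
{'time': 0.1, 'joint_positions': array([ 1.23787237e+00,  8.78849947e-02,  1.37210663e+00,  1.29292438e-06,
        1.68361225e+00, -1.03114187e-01]), 'qvel': array([ 0.00013637, -0.00349193, -0.00578758, -0.00010694, -0.00024434,
        0.00042387]), 'joint_torque': array([ 2.16914574e-03, -3.41253233e+01, -3.03302300e+01,  7.21698208e-02,
        3.04112595e-02, -1.10216604e-04]), 'tool_pos': array([0.12510764, 0.53498898, 0.1670174 ]), 'ee_rot': array([-3.13959225e+00, -2.08295703e-04,  2.91178282e+00]), 'wrist_force': array([ 0.5221742 , -0.57263751, -0.33424819]), 'wrist_torque': array([-0.01512179, -0.03634655, -0.02522695]), 'finger_force': 0.0, 'width': 0.09383998020035986}
```

View pics/side0.png

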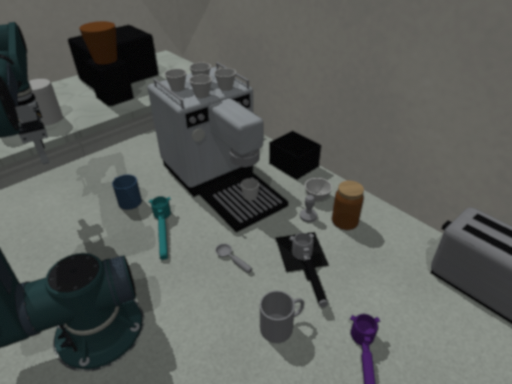

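View pics/top0.png

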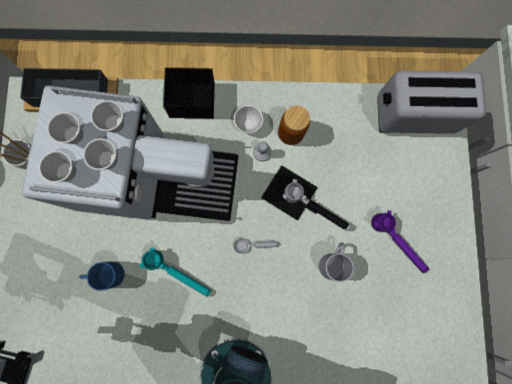

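The side view shows the portafilter on its mat, with the bowl at about (302,243) and the handle tip at (322,300). In the top view the bowl is at (293,192), the handle tip at (350,227), and the machine's head spans columns 140–212 at rows 140–180, with its front facing image-right (-y).

```bash
python3 - <<'E'
from h import *
T=dict(np.load('top0.npz'));S=dict(np.load('side0.npz'))
W=pts(T);V=pts(S)
P=np.concatenate([W.reshape(-1,3),V.reshape(-1,3)])
def show(n,m): q=m; print(n,len(q),np.nanmin(q,0).round(3),np.nanmax(q,0).round(3),np.nanmedian(q,0).round(3))
for nm,C,im,box in(('top',W,T['image'],(280,175,360,235)),('side',V,S['image'],(280,230,335,310))):
    x0,y0,x1,y1=box;c=C[y0:y1,x0:x1].reshape(-1,3);g=im[y0:y1,x0:x1].reshape(-1,3).astype(int)
    ctr=c
    h=c[(g.max(1)<60)&(c[:,2]>.015)&(c[:,2]<.06)];show(nm+' handle',h)
    m=h[:,:2].mean(0);u=np.linalg.svd(h[:,:2]-m)[2][0]; 
    if u[1]>0:u=-u
    a=(h[:,:2]-m)@u;print(' axis',m.round(4),np.degrees(np.arctan2(u[1],u[0])).round(2),'ends',(m+u*a.min()).round(4),(m+u*a.max()).round(4),'ztop',np.percentile(h[:,2],[10,50,90]).round(4))
    b=c[(g.max(1)>=60)&(c[:,2]>.035)];show(nm+' bowl',b)
    r=c[(c[:,2]>.050)];print(' rim mid',((r.min(0)+r.max(0))/2).round(4))
for nm,C in(('top',W),('side',V)):
    q=C.reshape(-1,3);q=q[(q[:,1]>0.0)&(q[:,1]<.75)&(q[:,0]>.3)]
    hd=C[120:200,140:215].reshape(-1,3) if nm=='top' else C[95:170,205:270].reshape(-1,3)
    for lo in np.arange(.16,.42,.02):
        k=hd[(hd[:,2]>lo)&(hd[:,2]<lo+.02)]
        if len(k)>5: print(nm,lo.round(2),len(k),np.percentile(k,1,0).round(3)[:2],np.percentile(k,99,0).round(3)[:2])
# wall normals from side camera (front wall)
k=V[60:200,150:290].reshape(-1,3)
k=k[(k[:,2]>.1)&(k[:,2]<.33)]
n,e=np.histogram(k[:,1],60);print([(round(float(e[i]),3),int(n[i])) for i in np.argsort(-n)[:6]])
E
```

```text
top handle 345 [ 0.448 -0.35   0.017] [ 0.583 -0.147  0.058] [ 0.492 -0.283  0.043]
 axis [ 0.4932 -0.2799] -121.5 ends [ 0.5731 -0.1495] [ 0.453  -0.3455] ztop [0.0392 0.0434 0.0466]
top bowl 349 [ 0.445 -0.352  0.035] [ 0.599 -0.14   0.073] [ 0.552 -0.184  0.045]
 rim mid [ 0.5311 -0.2386  0.0614]
side handle 613 [ 0.36  -0.349  0.015] [ 0.584 -0.151  0.06 ] [ 0.499 -0.266  0.043]
 axis [ 0.4932 -0.2558] -134.39 ends [ 0.5835 -0.1635] [ 0.4024 -0.3485] ztop [0.0305 0.0429 0.051 ]
side bowl 488 [ 0.345 -0.354  0.035] [ 0.598 -0.142  0.102] [ 0.532 -0.207  0.059]
 rim mid [ 0.4717 -0.2391  0.0762]
top 0.16 70 [0.514 0.235] [0.74  0.261]
top 0.18 94 [0.511 0.069] [0.734 0.261]
top 0.2 100 [0.52  0.064] [0.729 0.257]
top 0.22 103 [0.514 0.064] [0.722 0.256]
top 0.24 117 [0.54  0.063] [0.713 0.251]
top 0.26 130 [0.543 0.064] [0.704 0.242]
top 0.28 149 [0.543 0.063] [0.698 0.241]
top 0.3 183 [0.543 0.063] [0.691 0.241]
top 0.32 2543 [0.546 0.066] [0.641 0.229]
side 0.16 103 [0.539 0.246] [0.621 0.259]
side 0.18 158 [0.542 0.065] [0.612 0.259]
side 0.2 235 [0.543 0.063] [0.626 0.259]
side 0.22 200 [0.543 0.065] [0.619 0.26 ]
side 0.24 284 [0.54  0.061] [0.741 0.258]
side 0.26 359 [0.54  0.063] [0.737 0.258]
side 0.28 379 [0.541 0.063] [0.735 0.256]
side 0.3 442 [0.541 0.063] [0.732 0.255]
side 0.32 1217 [0.543 0.065] [0.689 0.274]
side 0.34 40 [0.566 0.254] [0.633 0.286]
[(0.252, 1875), (0.061, 866), (0.232, 536), (0.271, 213), (0.08, 193), (0.099, 150)]
```

```bash
python3 - <<'E'
from h import *
T=dict(np.load('top0.npz'));S=dict(np.load('side0.npz'))
W=pts(T);V=pts(S)
def ln(q):
    vx,vy,x,y=cv2.fitLine(q[:,:2].astype(np.float32),cv2.DIST_HUBER,0,.001,.001).ravel();return np.degrees(np.arctan2(vy,vx)).round(2),(x.round(4),y.round(4)),len(q)
# machine: front wall, from side cam
q=V[40:220,140:300].reshape(-1,3)
wl=q[(q[:,2]>.08)&(q[:,2]<.31)&(abs(q[:,1]-.254)<.015)&(q[:,0]>.42)&(q[:,0]<.75)]
print('wall',ln(wl), [np.median(wl[abs(wl[:,0]-x)<.015,1]).round(4) for x in(.46,.49,.52,.6,.65)])
sd=q[(q[:,2]>.21)&(q[:,2]<.31)&(abs(q[:,0]-.543)<.008)&(q[:,1]>.085)&(q[:,1]<.22)];print('head side',ln(sd))
# machine left/right sides via top
for nm,C in(('top',W),('side',V)):
    a=C[80:215,20:260].reshape(-1,3) if nm=='top' else C[80:200,180:290].reshape(-1,3)
    t=a[(a[:,2]>.31)&(a[:,2]<.336)&(a[:,1]<.225)&(a[:,1]>.05)&(a[:,0]>.5)&(a[:,0]<.7)]
    r=cv2.minAreaRect(t[:,:2].astype(np.float32));print(nm,'headtop',r)
    for y in np.arange(.06,.23,.02):
        k=t[abs(t[:,1]-y)<.01,0]
        if len(k)>3: print(round(y,2),k.min().round(4),k.max().round(4),end=' | ')
    print()
# low part of mouth
q=V[100:200,200:300].reshape(-1,3);m=q[(q[:,2]>.19)&(q[:,2]<.215)&(q[:,1]<.2)];print('mouth',len(m),m.min(0).round(3),m.max(0).round(3))
# portafilter
for nm,C in(('top',W),('side',V)):
    q=C.reshape(-1,3);q=q[(q[:,0]>.43)&(q[:,0]<.61)&(q[:,1]<-.12)&(q[:,1]>-.37)]
    h=q[(q[:,2]>.034)&(q[:,2]<.05)&(q[:,1]<-.215)&(q[:,1]>-.35)]
    print(nm,'handle',ln(h),np.median(h[:,2]).round(4),h.min(0).round(3),h.max(0).round(3))
    b=q[(q[:,2]>.056)&(q[:,1]>-.22)];print('rim',len(b),(cv2.minEnclosingCircle(b[:,:2].astype(np.float32))),b[:,2].max().round(4))
    b=q[(q[:,2]>.056)&(q[:,1]>-.22)];print(np.percentile(b,[3,97],axis=0).round(4).tolist())
E
python3 - <<'E'
import cv2
a=cv2.imread('pics/top0.png')[165:245,265:365];b=cv2.imread('pics/side0.png')[225:315,265:345]
c=cv2.imread('pics/side0.png')[95:215,180:300]
f=lambda x:cv2.resize(x,(390,390),interpolation=cv2.INTER_CUBIC)
cv2.imwrite('pics/c1.png',cv2.hconcat([f(a),f(c)]))
E
```

```text
wall (np.float32(-6.54), (np.float32(0.5512), np.float32(0.2564)), 2117) [np.float64(0.2668), np.float64(0.2638), np.float64(0.2592), np.float64(0.2511), np.float64(0.2488)]
head side (np.float32(84.36), (np.float32(0.5473), np.float32(0.1352)), 354)
top headtop ((0.594927191734314, 0.14753641188144684), (0.16442258656024933, 0.09095332771539688), 83.43941497802734)
0.06 0.5569 0.6272 | 0.08 0.5422 0.6329 | 0.1 0.5434 0.6348 | 0.12 0.5453 0.6382 | 0.14 0.5479 0.6405 | 0.16 0.5498 0.6419 | 0.18 0.5525 0.6429 | 0.2 0.5546 0.6458 | 0.22 0.5565 0.6439 | 
side headtop ((0.5919108390808105, 0.14608129858970642), (0.16613918542861938, 0.09185537695884705), 83.76300048828125)
0.06 0.5501 0.6253 | 0.08 0.5392 0.6287 | 0.1 0.5398 0.6311 | 0.12 0.5432 0.6339 | 0.14 0.5461 0.6352 | 0.16 0.5476 0.6405 | 0.18 0.5499 0.6389 | 0.2 0.5517 0.6395 | 0.22 0.5535 0.6434 | 
mouth 190 [0.542 0.062 0.19 ] [0.629 0.151 0.215]
top handle (np.float32(57.31), (np.float32(0.4927), np.float32(-0.2824)), 377) 0.0432 [ 0.445 -0.349  0.034] [ 0.542 -0.215  0.05 ]
rim 148 ((0.5608436465263367, -0.17658179998397827), 0.03892285004258156) 0.0728
[[0.5334, -0.2069, 0.0574], [0.5957, -0.146, 0.0686]]
side handle (np.float32(56.97), (np.float32(0.4851), np.float32(-0.2884)), 428) 0.0428 [ 0.438 -0.35   0.034] [ 0.541 -0.215  0.049]
rim 169 ((0.5586873888969421, -0.17878328263759613), 0.039577681571245193) 0.0697
[[0.5292, -0.2067, 0.0565], [0.5927, -0.1477, 0.0671]]
```

View pics/c1.png

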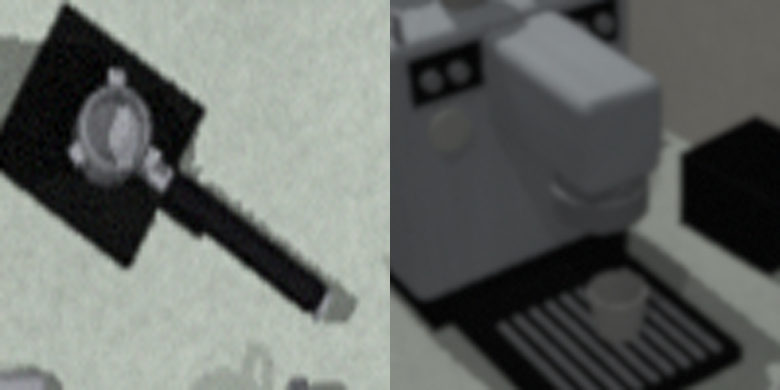

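The crop shows the steel bowl with three lugs at (113,130) and the black handle running to (335,300). It also shows the mouth under the head at (600,205), with the cup below it.

```bash
cat >> h.py <<'E'
def goto(x,y,z,yawdeg,c=None):
    "command numbers (measured pose -> target)"
    o=robot.get_obs();p=np.array(o['tool_pos']) if c is None else np.array(c[:3]);yw=o['ee_rot'][2] if c is None else np.radians(c[3])
    d=np.array([x,y,z])-p;t=[np.cos(yw)*d[0]+np.sin(yw)*d[1],np.sin(yw)*d[0]-np.cos(yw)*d[1],-d[2]]
    dy=(yawdeg-np.degrees(yw)+180)%360-180
    print('pose',p.round(4),np.degrees(yw).round(2),'t',o['time'],'F',o['wrist_force'].round(1),'-> cmd',np.round(t,4).tolist(),round(-dy/10,3))
E
python3 - <<'E'
from h import *
goto(.507,-.259,.14,57)
E
```

```text
pose [0.1251 0.535  0.167 ] 166.83 t 0.1 F [ 0.5 -0.6 -0.3] -> cmd [-0.5527, -0.6861, 0.027] 10.983
```

Call:
carry_out(steps=[[[-0.5527,-0.6861,0.0],10.98,-1],[[-0.5527,-0.6861,0.0],10.98,-1],[[-0.5527,-0.6861,0.0],10.98,-1],[[-0.5527,-0.6861,0.0],10.98,-1],[[-0.5527,-0.6861,0.0],10.98,-1],[[-0.5527,-0.6861,0.0],10.98,-1],[[-0.5527,-0.6861,0.0],10.98,-1],[[-0.5527,-0.6861,0.0],10.98,-1],[[-0.5527,-0.6861,0.0],10.98,-1],[[-0.5527,-0.6861,0.0],10.98,-1]])

```text
time: 1.35
tool_pos: [0.3965, -0.0297, 0.1679]
ee_rot: [3.141, -0.001, 1.03]
wrist_force: [1.0, 0.4, 0.1]
width: 0.0939
finger_force: 0.0
```

```bash
python3 - <<'E'
from h import *
goto(.507,-.259,.12,57)
E
```

```text
pose [ 0.3965 -0.0297  0.1679] 59.01 t 1.35 F [1.  0.4 0.1] -> cmd [-0.1397, 0.2128, 0.0479] 0.201
```

Call:
carry_out(steps=[[[-0.1397,0.2128,0.02],0.2,-1],[[-0.1397,0.2128,0.02],0.2,-1],[[-0.1397,0.2128,0.02],0.2,-1],[[-0.1397,0.2128,0.03],0.2,-1],[[-0.1397,0.2128,0.048],0.2,-1],[[-0.1397,0.2128,0.048],0.2,-1],[[-0.1397,0.2128,0.048],0.2,-1]])

```text
time: 2.22
tool_pos: [0.5081, -0.2548, 0.1207]
ee_rot: [3.141, -0.0, 1.003]
wrist_force: [1.0, -0.9, 1.2]
width: 0.0939
finger_force: 0.0
```

```bash
python3 - <<'E'
from h import *
goto(.507,-.259,.014,57)
snap('side','s1.png')
import cv2
a=cv2.imread('pics/s1.png')[180:330,230:370];cv2.imwrite('pics/s1c.png',cv2.resize(a,None,fx=4,fy=4))
E
```

```text
pose [ 0.5081 -0.2548  0.1207] 57.48 t 2.225 F [ 1.  -0.9  1.2] -> cmd [-0.0041, 0.0013, 0.1067] 0.048
```

View pics/s1c.png

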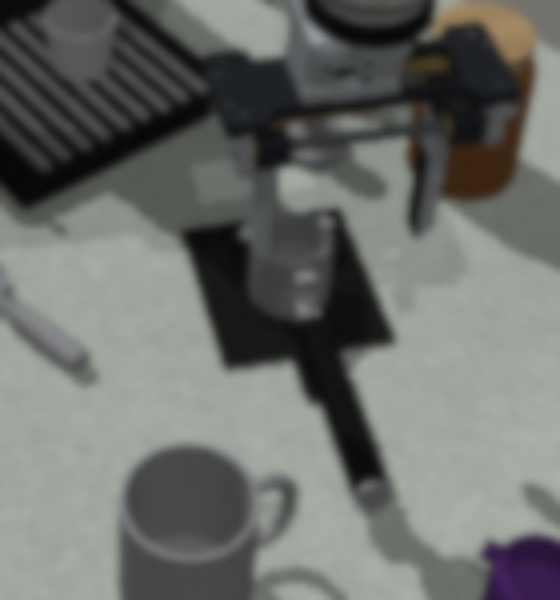

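The gripper straddles the handle just out from the bowl (handle at about (330,390) in the crop), and nothing is in the way. I'll descend and grip.

Call:
carry_out(steps=[[[-0.004,0.001,0.05],0.05,-1],[[-0.004,0.001,0.09],0.05,-1],[[-0.004,0.001,0.1065],0.05,-1],[[-0.004,0.001,0.1065],0.05,-0.5],[[-0.004,0.001,0.1065],0.05,0.3],[[-0.004,0.001,0.1065],0.05,1],[[-0.004,0.001,0.1065],0.05,1],[[-0.004,0.001,0.1065],0.05,1],[[-0.004,0.001,0.1065],0.05,1],[[-0.004,0.001,0.1065],0.05,1]])

```text
time: 3.52
tool_pos: [0.5069, -0.2601, 0.0135]
ee_rot: [-3.141, -0.0, 0.993]
wrist_force: [-1.0, 0.4, -0.8]
width: 0.0273
finger_force: 0.0
```

Call:
carry_out(steps=[[[0,0,0],0,1],[[0,0,0],0,1],[[0,0,-0.005],0,1],[[0,0,-0.01],0,1],[[0,0,-0.015],0,1],[[0,0,-0.02],0,1],[[0,0,-0.02],0,1]])

```text
time: 4.4
tool_pos: [0.5074, -0.2604, 0.0343]
ee_rot: [3.14, -0.0, 0.993]
wrist_force: [0.4, -0.5, -0.3]
width: 0.0006
finger_force: 0.0
```

```bash
cat >> h.py <<'E'
def tilt(prefix=None,r=.13):
    "portafilter handle top slope by depth around tool"
    o=robot.get_obs();p=o['tool_pos'];yw=o['ee_rot'][2];u=np.array([np.cos(yw),np.sin(yw)]);w=np.array([-u[1],u[0]])
    for n in('side','top'):
        s=snap(n,prefix and prefix+n+'.png');Q=pts(s).reshape(-1,3);g=s['image'].reshape(-1,3).astype(int)
        a=(Q[:,:2]-p[:2])@u;b=(Q[:,:2]-p[:2])@w
        h=(abs(b)<.016)&(a<-.02)&(a>-.10)&(abs(Q[:,2]-p[2]-.02)<.05)&(g.max(1)<70)
        if h.sum()>10:
            f=np.polyfit(a[h],Q[h,2],1);c=np.polyfit(a[h],b[h],1);print(n,'handle n',h.sum(),'pitch',np.degrees(np.arctan(f[0])).round(1),'top z at tool rel',(f[1]-p[2]).round(4),'yaw off',np.degrees(np.arctan(c[0])).round(1),'lat',c[1].round(4),'tip',a[h].min().round(3))
        k=(a>.05)&(a<.15)&(abs(b)<.05)&(Q[:,2]>p[2]+.03)&(Q[:,2]<p[2]+.075)
        if k.sum()>20:
            c,rr=cv2.minEnclosingCircle(Q[k][:,:2].astype(np.float32));d=np.array(c)-p[:2];print(n,'bowl n',k.sum(),np.round(c,4),'rel',(d@u).round(4),(d@w).round(4),'r',round(rr,4),'ztop rel',(np.percentile(Q[k,2],98)-p[2]).round(4))
E
python3 - <<'E'
from h import *
goto(.507,-.259,.12,57)
tilt('a')
E
```

```text
pose [ 0.5074 -0.2604  0.0343] 56.9 t 4.4 F [ 0.4 -0.5 -0.3] -> cmd [0.001, -0.0011, -0.0857] -0.01
side handle n 224 pitch 0.1 top z at tool rel 0.0083 yaw off 1.2 lat 0.0051 tip -0.1
top handle n 108 pitch 1.8 top z at tool rel 0.0114 yaw off 4.0 lat 0.0066 tip -0.099
top bowl n 50 [ 0.5599 -0.1712] rel 0.1034 0.0047 r 0.0335 ztop rel 0.0354
```

```bash
python3 - <<'E'
import cv2
a=cv2.imread('pics/aside.png')[200:320,260:360];b=cv2.imread('pics/atop.png')[160:260,260:380]
f=lambda x:cv2.resize(x,(390,430),interpolation=cv2.INTER_CUBIC)
cv2.imwrite('pics/c2.png',cv2.hconcat([f(a),f(b)]))
E
```

```text
(no output)
```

View pics/c2.png

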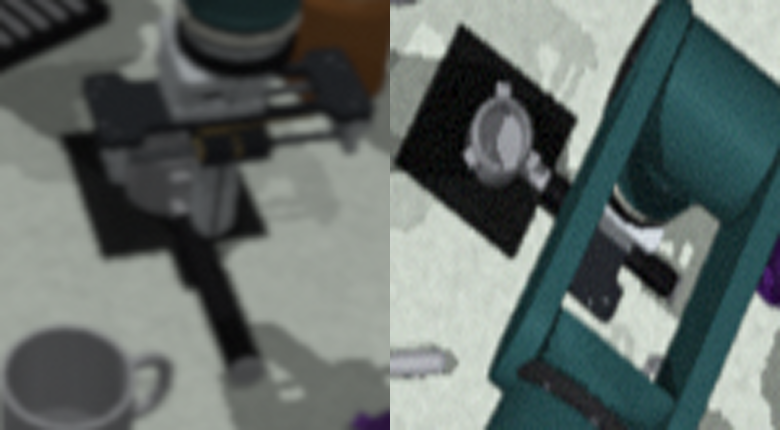

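The fingers closed to zero without gripping. The bowl and handle look unmoved, with the bowl at (498,140) and the tip at (680,290) in the right half. I'll check the geometry by projecting the TCP.

```bash
python3 - <<'E'
from h import *
o=robot.get_obs();p=o['tool_pos'];yw=o['ee_rot'][2];u=np.array([np.cos(yw),np.sin(yw)]);w=np.array([-u[1],u[0]])
print(p,o['width'],o['finger_force'],o['ee_rot'])
for n in('side','top'):
    s=snap(n)
    for X in (p,p+[0,0,.05]):
        c=s['R']@X+s['t'];q=s['mtx']@c/c[2];print(n,q[:2].round(1))
    Q=pts(s).reshape(-1,3);g=s['image'].reshape(-1,3).astype(int)
    a=(Q[:,:2]-p[:2])@u;b=(Q[:,:2]-p[:2])@w
    for lo in np.arange(-.11,.12,.015):
        k=(a>lo)&(a<lo+.015)&(abs(b)<.06)&(Q[:,2]>.022)&(Q[:,2]<.12)
        if k.sum()>3: print(n,lo.round(3),k.sum(),'b',np.percentile(b[k],[3,50,97]).round(3),'z',np.percentile(Q[k,2],[3,50,97]).round(3),g[k].mean().round(0))
E
```

```text
[ 0.50692483 -0.26009892  0.03355754] 0.00039901503605350904 0.0 [-3.14155130e+00 -1.07393580e-04  9.93119031e-01]
side [312. 272.]
side [313.6 259.9]
side -0.11 72 b [-0.01   0.001  0.011] z [0.024 0.039 0.046] 65.0
side -0.095 50 b [-0.01   0.004  0.012] z [0.031 0.043 0.046] 28.0
side -0.08 50 b [-0.009  0.003  0.012] z [0.032 0.043 0.046] 26.0
side -0.065 48 b [-0.009  0.004  0.012] z [0.032 0.043 0.047] 32.0
side -0.05 39 b [-0.009  0.003  0.013] z [0.034 0.043 0.046] 32.0
side -0.035 46 b [-0.009  0.005  0.013] z [0.031 0.043 0.046] 32.0
side -0.02 150 b [-0.011  0.002  0.013] z [0.037 0.09  0.118] 57.0
side -0.005 59 b [-0.008  0.009  0.013] z [0.032 0.044 0.116] 42.0
side 0.01 33 b [-0.005  0.008  0.014] z [0.036 0.042 0.046] 22.0
side 0.025 24 b [0.002 0.01  0.014] z [0.03  0.043 0.046] 31.0
side 0.04 16 b [-0.002  0.006  0.011] z [0.025 0.038 0.04 ] 84.0
side 0.055 62 b [-0.004  0.005  0.012] z [0.028 0.042 0.063] 77.0
side 0.07 97 b [-0.009  0.016  0.028] z [0.025 0.051 0.067] 63.0
side 0.085 22 b [0.027 0.031 0.032] z [0.023 0.041 0.067] 61.0
side 0.1 5 b [-0.016 -0.007  
[... 218 characters left out ...]
-0.013  0.002  0.01 ] z [0.03  0.044 0.049] 26.0
top -0.08 37 b [-0.013 -0.001  0.01 ] z [0.036 0.044 0.047] 33.0
top -0.065 34 b [-0.008  0.002  0.01 ] z [0.035 0.043 0.047] 42.0
top 0.01 4 b [-0.01   0.005  0.01 ] z [0.033 0.042 0.046] 37.0
top 0.025 39 b [-0.011  0.001  0.011] z [0.035 0.044 0.047] 24.0
top 0.04 27 b [-0.008  0.001  0.008] z [0.031 0.04  0.045] 102.0
top 0.055 28 b [-0.006  0.003  0.007] z [0.032 0.05  0.064] 115.0
top 0.07 69 b [-0.02  -0.001  0.025] z [0.032 0.051 0.068] 117.0
top 0.085 97 b [-0.026 -0.002  0.029] z [0.031 0.038 0.067] 122.0
top 0.1 101 b [-0.03  -0.003  0.03 ] z [0.03  0.039 0.067] 100.0
top 0.115 69 b [-0.03  -0.     0.031] z [0.032 0.06  0.069] 105.0
```

```bash
python3 - <<'E'
from h import *
o=robot.get_obs();p=o['tool_pos'];yw=o['ee_rot'][2];u=np.array([np.cos(yw),np.sin(yw)]);w=np.array([-u[1],u[0]])
s=snap('side','s3.png');Q=pts(s);g=s['image']
for r in range(240,276,2):
    print(r,' '.join(f"{int(g[r,c].mean())}:{int(((Q[r,c,:2]-p[:2])@u)*1000)},{int(((Q[r,c,:2]-p[:2])@w)*1000)},{int(Q[r,c,2]*1000)}" for c in range(304,326,3)))
a=cv2.imread('pics/s3.png')[210:290,280:350];cv2.imwrite('pics/s3c.png',cv2.resize(a,None,fx=7,fy=7,interpolation=cv2.INTER_CUBIC))
E
```

```text
240 59:116,-7,40 55:112,-15,42 40:-22,24,187 21:-26,18,190 20:-29,11,192 26:-27,3,189 23:-30,-3,190 20:-34,-9,193
242 51:-25,40,185 51:-26,32,185 50:-25,24,182 22:-34,20,191 17:-33,12,189 25:-34,4,188 23:-35,-2,189 15:-34,-10,185
244 62:-30,41,184 62:-27,32,179 50:-26,24,177 18:-32,19,182 17:-31,10,179 28:-33,4,181 35:-33,-3,179 46:-33,-11,178
246 73:71,6,63 72:72,-3,60 65:2,13,137 34:-34,19,177 36:-33,10,174 54:-31,2,171 104:123,-69,-4 123:118,-77,0
248 91:69,6,57 98:68,-2,56 74:3,12,128 66:-11,9,144 54:-7,0,138 69:-9,-7,139 103:110,-65,0 137:108,-73,1
250 85:61,8,57 84:58,0,59 77:0,12,124 70:-10,8,135 54:-5,-1,128 72:-10,-7,131 79:97,-60,6 138:101,-72,0
252 64:70,4,38 67:68,-3,39 80:0,12,116 71:-10,8,127 55:-7,-1,122 72:-9,-8,123 46:93,-59,2 133:95,-70,-2
254 69:61,7,41 73:60,-1,40 83:-1,12,111 76:-8,6,117 63:-6,-2,114 68:-8,-9,114 26:84,-56,4 124:85,-66,1
256 94:55,8,38 86:52,0,41 87:-2,12,104 78:-9,6,111 68:-8,-2,107 66:-9,-10,107 19:73,-53,7 95:75,-63,4
258 87:54,8,31 94:48,1,37 88:-6,12,100 75:-11,6,104 72:-8,-2,100 59:-10,-10,101 17:68,-52,5 62:67,-61,4Traceback (most recent call last):
  File "<stdin>", line 5, in <module>
  File "<stdin>", line 5, in <genexpr>
ValueError: cannot convert float NaN to integer
```

```bash
python3 - <<'E'
from h import *
o=robot.get_obs();p=o['tool_pos'];yw=o['ee_rot'][2];u=np.array([np.cos(yw),np.sin(yw)]);w=np.array([-u[1],u[0]])
s=snap('side','s3.png');Q=np.nan_to_num(pts(s),nan=9);g=s['image']
for r in range(258,284,2):
    print(r,' '.join(f"{int(g[r,c].mean())}:{int(((Q[r,c,:2]-p[:2])@u)*1000)},{int(((Q[r,c,:2]-p[:2])@w)*1000)},{int(Q[r,c,2]*1000)}" for c in range(304,328,3)))
E
```

```text
258 87:51,9,35 94:45,2,40 88:-5,12,100 75:-7,5,100 71:-8,-3,99 59:-9,-10,100 16:67,-51,6 62:68,-61,2
260 45:50,9,28 43:33,6,46 85:-8,12,95 73:-9,4,94 73:-9,-3,93 49:-9,-11,91 16:61,-50,4 34:61,-59,1
262 14:35,13,37 24:29,7,43 76:-8,12,86 70:-8,3,85 75:-10,-3,86 42:53,-38,6 18:52,-47,5 22:51,-55,6
264 11:33,13,31 18:24,8,40 54:-9,11,80 66:-11,4,80 63:-7,-5,74 24:47,-36,5 20:43,-44,8 27:42,-53,6
266 17:46,8,6 17:14,10,43 21:15,2,41 36:12,-5,42 36:41,-26,4 45:39,-34,6 72:42,-44,0 93:40,-53,1
268 20:38,10,6 13:9,12,41 17:5,4,44 18:2,-2,46 65:36,-24,2 97:37,-34,-1 141:35,-42,0 154:34,-51,0
270 39:33,11,5 12:5,12,37 19:0,6,43 17:0,-2,40 63:32,-23,-1 131:27,-31,3 159:29,-41,-1 160:25,-48,2
272 78:25,13,5 12:2,13,32 18:-6,8,42 17:-5,0,40 64:-9,-8,42 151:24,-30,-2 159:20,-38,1 158:20,-47,0
274 107:23,13,-1 16:17,7,5 17:-13,10,43 18:-13,1,41 48:-16,-6,43 151:16,-28,-1 159:14,-36,0 159:13,-45,-1
276 131:15,16,1 23:10,9,5 14:-19,11,42 18:-21,3,43 22:-25,-3,46 127:9,-26,0 161:6,-34,0 161:3,-41,3
278 145:7,18,1 44:1,11,8 15:-22,12,38 18:-31,6,47 15:-29,-2,43 103:1,-23,0 160:0,-32,0 160:0,-41,-1
280 157:1,20,1 99:0,11,0 45:-27,13,35 18:-34,7,43 17:-35,0,42 71:-37,-8,43 158:-6,-30,0 160:-9,-37,2
282 161:-4,21,0 153:-5,13,0 98:-7,4,0 17:-41,9,43 19:-39,0,39 41:-43,-6,43 151:-12,-28,0 159:-11,-38,-4
```

Call:
carry_out(steps=[[[0,0,-0.02],0,-1],[[0,0,-0.03],0,-1],[[0,0,-0.03],0,-1],[[0,0,-0.03],0,-1],[[0,0,-0.03],0,-1],[[0,0,-0.03],0,-1],[[0,0,-0.03],0,-1],[[0,0,-0.03],0,-1]])

```text
time: 5.7
tool_pos: [0.5069, -0.2601, 0.0635]
ee_rot: [-3.141, -0.0, 0.993]
wrist_force: [0.2, 0.1, -0.9]
width: 0.0773
finger_force: 0.0
```

```bash
python3 - <<'E'
from h import *
print(robot.hold_point_z,[x for x in dir(robot) if x[0]!='_'])
o=robot.get_obs();p=o['tool_pos'];yw=o['ee_rot'][2];u=np.array([np.cos(yw),np.sin(yw)]);w=np.array([-u[1],u[0]])
print(p,o['width'])
for n in('side','top'):
    s=snap(n,'s4'+n+'.png');Q=np.nan_to_num(pts(s),nan=9)
    a=(Q[...,:2]-p[:2])@u;b=(Q[...,:2]-p[:2])@w
    for lo,hi in((.02,.065),(-.065,-.02)):
        k=(abs(a)<.03)&(b>lo)&(b<hi)&(Q[...,2]>.05)&(Q[...,2]<.4)
        if k.sum()>5: print(n,lo,k.sum(),'zmin',np.sort(Q[k][:,2])[:8].round(3),'b',np.percentile(b[k],[5,50,95]).round(3),'a',np.percentile(a[k],[5,50,95]).round(3))
E
```

```text
0.0188 ['IKError', 'close_job', 'get_obs', 'hold_point_z', 'snapshot']
[ 0.50694503 -0.26012099  0.06348712] 0.07731770858560677
side 0.02 989 zmin [0.103 0.105 0.107 0.108 0.109 0.11  0.11  0.112] b [0.022 0.036 0.059] a [-0.028 -0.016  0.016]
side -0.065 584 zmin [0.103 0.103 0.104 0.104 0.105 0.107 0.108 0.108] b [-0.061 -0.041 -0.022] a [-0.028 -0.01   0.016]
top 0.02 461 zmin [0.219 0.22  0.221 0.221 0.222 0.222 0.224 0.238] b [0.026 0.034 0.061] a [-0.027 -0.005  0.018]
```

The cameras see the fingertips about 39 mm above the reported TCP z, at 0.103 against 0.0635, in both closed and open states. The laterals agree. I'll trust the cameras and apply that z offset.

Call:
carry_out(steps=[[[0,0,0.03],0,-1],[[0,0,0.055],0,-1],[[0,0,0.07],0,-1],[[0,0,0.08],0,-1],[[0,0,0.087],0,-1],[[0,0,0.087],0,-1]])

```text
time: 6.55
tool_pos: [0.507, -0.2601, -0.0235]
ee_rot: [-3.141, -0.0, 0.993]
wrist_force: [-0.1, 0.6, 0.6]
width: 0.0941
finger_force: 0.0
```

Call:
carry_out(steps=[[[0,0,0],0,1],[[0,0,0],0,1],[[0,0,0],0,1],[[0,0,0],0,1],[[0,0,0],0,1],[[0,0,0],0,1],[[0,0,0],0,1],[[0,0,0],0,1],[[0,0,0],0,1],[[0,0,0],0,1]])

```text
time: 7.8
tool_pos: [0.5067, -0.26, -0.0235]
ee_rot: [-3.141, -0.0, 0.993]
wrist_force: [-0.3, 0.3, 0.7]
width: 0.0239
finger_force: 29.9
```

Gripped, with a width of 24 mm and a force of 30 N. I'll lift it a little and check the pitch.

Call:
carry_out(steps=[[[0,0,-0.003],0,1],[[0,0,-0.006],0,1],[[0,0,-0.01],0,1],[[0,0,-0.014],0,1],[[0,0,-0.018],0,1],[[0,0,-0.02],0,1],[[0,0,-0.02],0,1]])

```text
time: 8.68
tool_pos: [0.5071, -0.2602, -0.0032]
ee_rot: [3.141, -0.0, 0.993]
wrist_force: [0.3, -0.6, -4.2]
width: 0.0235
finger_force: 29.9
```

```bash
sed -i "s/p=o\['tool_pos'\];yw=o\['ee_rot'\]\[2\];u=/p=np.array(o['tool_pos'])+[0,0,.039];yw=o['ee_rot'][2];u=/" h.py; python3 - <<'E'
from h import *
goto(.507,-.259,.12,57)
tilt()
E
```

```text
pose [ 0.5071 -0.2602 -0.0032] 56.9 t 8.675 F [ 0.3 -0.6 -4.2] -> cmd [0.001, -0.0008, -0.1232] -0.01
side handle n 237 pitch -0.3 top z at tool rel 0.0264 yaw off 0.5 lat 0.0034 tip -0.099
top handle n 99 pitch -2.0 top z at tool rel 0.0241 yaw off 7.1 lat 0.0103 tip -0.099
top bowl n 180 [ 0.5622 -0.177 ] rel 0.0998 -0.0006 r 0.0388 ztop rel 0.0531
```

The grip holds, with a wrist load of about 3–4 N and little pitch. However, at 99 mm from the axis the gripper body would graze the head's corner during the twist, so I'll set it down and regrip 15 mm further out.

Call:
carry_out(steps=[[[0,0,0.007],0,1],[[0,0,0.014],0,1],[[0,0,0.02],0,1],[[0,0,0.02],0,1],[[0,0,0.02],0,0],[[0,0,0.02],0,0],[[0,0,0.02],0,0],[[-0.015,0,0.02],0,0],[[-0.015,0,0.02],0,0],[[-0.015,0,0.02],0,1]])

```text
time: 10.02
tool_pos: [0.4986, -0.273, -0.0234]
ee_rot: [3.142, -0.0, 0.992]
wrist_force: [0.3, 0.1, -0.1]
width: 0.0404
finger_force: 0.0
```

Call:
carry_out(steps=[[[0,0,0],0,1],[[0,0,0],0,1],[[0,0,0],0,1],[[0,0,0],0,1],[[0,0,0],0,1],[[0,0,-0.005],0,1],[[0,0,-0.01],0,1],[[0,0,-0.015],0,1],[[0,0,-0.02],0,1],[[0,0,-0.02],0,1]])

```text
time: 11.28
tool_pos: [0.4992, -0.273, -0.0027]
ee_rot: [3.14, -0.0, 0.993]
wrist_force: [-0.3, 0.2, -2.2]
width: 0.024
finger_force: 30.0
```

```bash
python3 - <<'E'
from h import *
goto(.507,-.259,.0735,57)
tilt()
E
```

```text
pose [ 0.4992 -0.273  -0.0027] 56.9 t 11.275 F [-0.3  0.2 -2.2] -> cmd [0.016, -0.0011, -0.0762] -0.01
side handle n 203 pitch 0.1 top z at tool rel 0.027 yaw off -0.7 lat 0.0025 tip -0.09
side bowl n 52 [ 0.5538 -0.1592] rel 0.1251 0.0164 r 0.0203 ztop rel 0.0503
top handle n 63 pitch -4.7 top z at tool rel 0.0197 yaw off 15.1 lat 0.0214 tip -0.086
top bowl n 182 [ 0.5557 -0.1914] rel 0.0992 -0.0027 r 0.0489 ztop rel 0.0527
```

Call:
carry_out(steps=[[[0,0,-0.01],0,1],[[0,0,-0.02],0,1],[[0,0,-0.03],0,1],[[0,0,-0.04],0,1],[[0,0,-0.05],0,1],[[0,0,-0.06],0,1],[[0,0,-0.07],0,1],[[0,0,-0.076],0,1],[[0,0,-0.076],0,1]])

```text
time: 12.5
tool_pos: [0.4991, -0.273, 0.0732]
ee_rot: [3.14, -0.0, 0.993]
wrist_force: [-1.0, -0.7, -2.8]
width: 0.0242
finger_force: 30.0
```

```bash
python3 - <<'E'
from h import *
import math
L=.1145;y=math.radians(57)
def P(yaw,L=L,G=(.5885,.1105)): return G[0]-L*math.cos(math.radians(yaw)),G[1]-L*math.sin(math.radians(yaw))
print(P(19.6))
goto(*P(19.6),.0735,19.6)
tilt()
s=snap('side','s5.png');Q=pts(s).reshape(-1,3);k=(Q[:,2]>.095)&(Q[:,0]>.4)&(Q[:,0]<.66)&(Q[:,1]>-.12)&(Q[:,1]<.05);print(k.sum(),Q[k].max(0) if k.any() else '')
E
```

```text
(0.48063442165585457, 0.0720907952635958)
pose [ 0.4991 -0.273   0.0732] 56.9 t 12.5 F [-1.  -0.7 -2.8] -> cmd [0.279, -0.2039, -0.0003] 3.73
side handle n 227 pitch -0.4 top z at tool rel 0.0261 yaw off -0.5 lat 0.0029 tip -0.088
side bowl n 39 [ 0.557  -0.1535] rel 0.1317 0.0167 r 0.016 ztop rel 0.051
top handle n 70 pitch -2.3 top z at tool rel 0.0236 yaw off 14.1 lat 0.0204 tip -0.086
top bowl n 207 [ 0.5528 -0.1894] rel 0.0993 0.0006 r 0.0488 ztop rel 0.0516
0
```

Call:
carry_out(steps=[[[0.011,-0.008,0],0.15,1],[[0.028,-0.02,0],0.37,1],[[0.05,-0.037,0],0.67,1],[[0.075,-0.055,0],1.0,1],[[0.1,-0.073,0],1.34,1],[[0.126,-0.092,0],1.68,1],[[0.151,-0.11,0],2.0,1],[[0.176,-0.128,0],2.35,1],[[0.198,-0.145,0],2.65,1],[[0.215,-0.157,0],2.9,1]])

```text
time: 13.9
tool_pos: [0.4838, -0.0055, 0.072]
ee_rot: [-3.14, 0.001, 0.486]
wrist_force: [1.0, 0.2, -2.7]
width: 0.0236
finger_force: 30.0
```

Call:
carry_out(steps=[[[0,0,0],0,1],[[0,0,0],0,1]])

```text
time: 14.15
tool_pos: [0.4845, -0.0075, 0.0723]
ee_rot: [3.141, 0.001, 0.487]
wrist_force: [0.3, -0.4, -1.5]
width: 0.024
finger_force: 30.0
```

```bash
cat >> h.py <<'E'
def P(yaw,L=.1145,G=(.5885,.1105)): return G[0]-L*np.cos(np.radians(yaw)),G[1]-L*np.sin(np.radians(yaw))
E
python3 - <<'E'
from h import *
goto(*P(19.6),.0735,19.6)
tilt('b')
E
```

```text
pose [ 0.4845 -0.0075  0.0723] 27.93 t 14.15 F [ 0.3 -0.4 -1.5] -> cmd [0.0339, -0.0721, -0.0012] 0.833
side handle n 197 pitch 5.6 top z at tool rel 0.0306 yaw off -1.6 lat -0.0049 tip -0.092
top handle n 150 pitch 0.6 top z at tool rel 0.0293 yaw off -1.4 lat -0.0019 tip -0.084
top bowl n 62 [0.6021 0.0415] rel 0.1269 -0.0118 r 0.0246 ztop rel 0.0535
```

Call:
carry_out(steps=[[[0.004,-0.009,0],0.1,1],[[0.01,-0.022,0],0.25,1],[[0.018,-0.038,-0.001],0.45,1],[[0.026,-0.055,-0.001],0.64,1],[[0.031,-0.067,-0.001],0.78,1],[[0.034,-0.072,-0.001],0.83,1],[[0.034,-0.072,-0.001],0.83,1],[[0.034,-0.072,-0.001],0.83,1]])

```text
time: 15.25
tool_pos: [0.4811, 0.072, 0.0736]
ee_rot: [3.141, 0.0, 0.342]
wrist_force: [0.0, -0.6, -3.4]
width: 0.0237
finger_force: 30.0
```

```bash
python3 - <<'E'
from h import *
goto(*P(19.6),.105,19.6)
o=robot.get_obs();p=o['tool_pos'];yw=o['ee_rot'][2];u=np.array([np.cos(yw),np.sin(yw)]);w=np.array([-u[1],u[0]])
for n in('side','top'):
    s=snap(n,'c'+n+'.png');Q=pts(s).reshape(-1,3);g=s['image'].reshape(-1,3).astype(int)
    a=(Q[:,:2]-p[:2])@u;b=(Q[:,:2]-p[:2])@w
    h=(abs(b)<.02)&(a<.08)&(a>-.11)&(abs(Q[:,2]-p[2]-.06)<.02)&(g.max(1)<60)
    for lo in np.arange(-.1,.07,.02):
        k=h&(a>lo)&(a<lo+.02)
        if k.sum()>4: print(n,lo.round(2),k.sum(),'b',np.percentile(b[k],[4,50,96]).round(3),'z95',np.percentile(Q[k,2],90).round(4))
a=cv2.imread('pics/cside.png')[90:220,160:300];cv2.imwrite('pics/c3.png',cv2.resize(a,None,fx=4.5,fy=4.5,interpolation=cv2.INTER_CUBIC))
E
```

```text
pose [0.4811 0.072  0.0736] 19.57 t 15.25 F [ 0.  -0.6 -3.4] -> cmd [-0.0004, -0.0002, -0.0314] -0.003
side -0.1 16 b [-0.014 -0.009  0.001] z95 0.142
side -0.08 54 b [-0.012 -0.007  0.008] z95 0.1425
side -0.06 46 b [-0.013 -0.007  0.006] z95 0.1434
side -0.04 46 b [-0.012 -0.008  0.007] z95 0.1421
side -0.02 56 b [-0.015 -0.002  0.015] z95 0.1473
side 0.0 21 b [-0.002  0.008  0.013] z95 0.15
side 0.02 11 b [-0.013 -0.01   0.003] z95 0.14
side 0.04 26 b [-0.012 -0.009  0.001] z95 0.1404
side 0.06 7 b [-0.01  -0.007  0.006] z95 0.1366
top -0.08 22 b [-0.001  0.004  0.008] z95 0.1438
top -0.06 39 b [-0.008 -0.     0.007] z95 0.1442
top -0.04 55 b [-0.012 -0.002  0.008] z95 0.1446
top -0.02 5 b [-0.007 -0.001  0.007] z95 0.1415
```

View pics/c3.png

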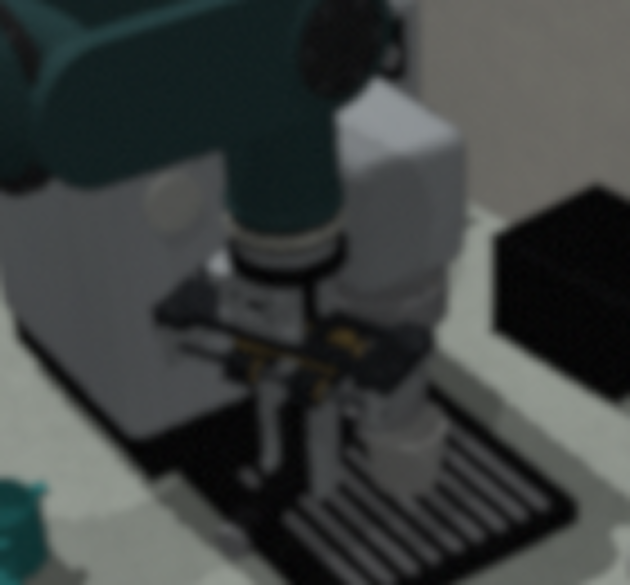

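The portafilter is held level under the head, with the mouth at (390,290) and the handle pointing towards the robot, clear of the cup. Now I'll offer it up in small steps.

Call:
carry_out(steps=[[[0,0,-0.008],0,1],[[0,0,-0.016],0,1],[[0,0,-0.022],0,1],[[0,0,-0.026],0,1],[[0,0,-0.028],0,1],[[0,0,-0.028],0,1]])

```text
time: 16.1
tool_pos: [0.481, 0.0727, 0.1016]
ee_rot: [-3.142, -0.0, 0.342]
wrist_force: [-0.6, -0.4, -3.5]
width: 0.024
finger_force: 30.0
```

Call:
carry_out(steps=[[[0,0,-0.001],0,1],[[0,0,-0.002],0,1],[[0,0,-0.002],0,1]])

```text
time: 16.48
tool_pos: [0.481, 0.0727, 0.1036]
ee_rot: [-3.141, -0.0, 0.342]
wrist_force: [0.5, 0.9, -2.7]
width: 0.0239
finger_force: 30.0
```

Call:
carry_out(steps=[[[0,0,-0.001],0,1],[[0,0,-0.002],0,1],[[0,0,-0.002],0,1]])

```text
time: 16.85
tool_pos: [0.4811, 0.0727, 0.1057]
ee_rot: [3.142, -0.0, 0.342]
wrist_force: [0.3, -0.1, -3.1]
width: 0.0239
finger_force: 30.0
```

Call:
carry_out(steps=[[[0,0,-0.001],0,1],[[0,0,-0.0015],0,1],[[0,0,-0.0015],0,1]])

```text
time: 17.23
tool_pos: [0.4811, 0.0727, 0.1072]
ee_rot: [-3.142, -0.0, 0.342]
wrist_force: [0.7, -0.5, -2.5]
width: 0.0232
finger_force: 30.0
```

Call:
carry_out(steps=[[[0,0,-0.001],0,1],[[0,0,-0.0015],0,1],[[0,0,-0.0015],0,1]])

```text
time: 17.6
tool_pos: [0.4809, 0.0726, 0.1084]
ee_rot: [-3.142, 0.0, 0.342]
wrist_force: [-0.3, -0.5, -3.8]
width: 0.0236
finger_force: 30.0
```

Call:
carry_out(steps=[[[0,0,-0.001],0,1],[[0,0,-0.001],0,1]])

```text
time: 17.85
tool_pos: [0.4807, 0.0726, 0.1093]
ee_rot: [-3.141, 0.001, 0.342]
wrist_force: [-0.1, 0.8, -5.0]
width: 0.0236
finger_force: 30.0
```

Call:
carry_out(steps=[[[0,0,-0.001],0,1],[[0,0,-0.001],0,1]])

```text
time: 18.1
tool_pos: [0.4807, 0.0726, 0.1105]
ee_rot: [-3.141, 0.001, 0.342]
wrist_force: [-0.1, -0.3, -4.3]
width: 0.0238
finger_force: 30.0
```

Call:
carry_out(steps=[[[0,0,0],0,1]])

```text
time: 18.23
tool_pos: [0.4808, 0.0727, 0.1105]
ee_rot: [-3.141, 0.0, 0.342]
wrist_force: [-1.0, -0.4, -3.8]
width: 0.0238
finger_force: 30.0
```

Call:
carry_out(steps=[[[0,0,-0.001],0,1],[[0,0,-0.001],0,1]])

```text
time: 18.48
tool_pos: [0.4809, 0.0727, 0.1116]
ee_rot: [-3.142, 0.0, 0.342]
wrist_force: [-0.9, 0.8, -4.9]
width: 0.0237
finger_force: 30.0
```

Call:
carry_out(steps=[[[0,0,-0.001],0,1],[[0,0,-0.001],0,1]])

```text
time: 18.73
tool_pos: [0.481, 0.0727, 0.1127]
ee_rot: [-3.142, -0.0, 0.342]
wrist_force: [-0.9, -0.8, -5.0]
width: 0.024
finger_force: 30.0
```

```bash
cat >> h.py <<'E'
def hz(f=None):
    "handle top z and slope along the tool x, both views"
    o=robot.get_obs();p=o['tool_pos'];yw=o['ee_rot'][2];u=np.array([np.cos(yw),np.sin(yw)]);w=np.array([-u[1],u[0]])
    for n in('side','top'):
        s=snap(n,f and f+n+'.png');Q=pts(s).reshape(-1,3);g=s['image'].reshape(-1,3).astype(int)
        a=(Q[:,:2]-p[:2])@u;b=(Q[:,:2]-p[:2])@w
        m=(abs(b)<.02)&(abs(Q[:,2]-p[2]-.065)<.02)&(g.max(1)<60)
        r=[]
        for lo in np.arange(-.09,.06,.01):
            k=m&(a>lo)&(a<lo+.01)&((a<-.02)|(a>.02))
            if k.sum()>6: r.append((lo+.005,np.percentile(Q[k,2],80),np.median(b[k])))
        r=np.array(r)
        if len(r)>2: f1=np.polyfit(r[:,0],r[:,1],1);f2=np.polyfit(r[:,0],r[:,2],1);print(n,len(r),'slope',np.degrees(f1[0]).round(2),'z rel',(f1[1]-p[2]).round(4),'yawoff',np.degrees(f2[0]).round(2))
E
python3 -c "
from h import *
hz();print(robot.get_obs()['wrist_force'],robot.get_obs()['wrist_torque'])"
```

```text
side 9 slope -2.27 z rel 0.0669 yawoff -0.35
top 6 slope -3.03 z rel 0.0681 yawoff -7.04
[ 0.24159581  0.7092378  -4.75124982] [-0.24113808  0.54180621  0.01408006]
```

It's in light contact under a ledge: about 2 N extra, and the bowl is starting to pivot in the grip. I'll back off, shift 4° and try again.

Call:
carry_out(steps=[[[0,0,0.004],0,1],[[0,0.004,0.005],-0.2,1],[[0,0.008,0.005],-0.4,1],[[0,0.008,0.005],-0.4,1]])

```text
time: 19.32
tool_pos: [0.4844, 0.0651, 0.1079]
ee_rot: [3.141, -0.002, 0.411]
wrist_force: [-0.0, 0.7, -2.7]
width: 0.0238
finger_force: 30.0
```

```bash
cat >> h.py <<'E'
def st():
    o=robot.get_obs();yw=o['ee_rot'][2];T=o['wrist_torque'];p=o['tool_pos'];G=p[:2]+.1145*np.array([np.cos(yw),np.sin(yw)])
    print('t',round(o['time'],2),'bowl xy',G.round(4),'z',p[2].round(4),'yaw',np.degrees(yw).round(2),'F',o['wrist_force'].round(1),'Ty',(T[0]*np.sin(yw)-T[1]*np.cos(yw)).round(3),'Tx',(T[0]*np.cos(yw)+T[1]*np.sin(yw)).round(3),'Tz',T[2].round(3))
E
python3 -c "
from h import *
st();hz()"
```

```text
t 19.32 bowl xy [0.5893 0.1108] z 0.1079 yaw 23.55 F [-0.   0.7 -2.7] Ty -0.319 Tx -0.015 Tz -0.03
side 9 slope -3.16 z rel 0.0659 yawoff -1.93
top 5 slope -2.48 z rel 0.0691 yawoff -9.29
```

Call:
carry_out(steps=[[[0,0,-0.002],0,1],[[0,0,-0.004],0,1],[[0,0,-0.005],0,1],[[0,0,-0.0055],0,1],[[0,0,-0.0055],0,1]])

```text
time: 20.05
tool_pos: [0.4833, 0.0651, 0.1127]
ee_rot: [-3.141, 0.001, 0.412]
wrist_force: [-1.3, 0.1, -5.0]
width: 0.0239
finger_force: 30.0
```

```bash
python3 -c "
from h import *
st();hz()"
```

```text
t 20.05 bowl xy [0.5882 0.111 ] z 0.1127 yaw 23.6 F [-1.3  0.1 -5. ] Ty -0.54 Tx 0.124 Tz 0.024
side 8 slope -3.78 z rel 0.0669 yawoff -1.61
top 5 slope -4.13 z rel 0.0686 yawoff -8.87
```

Call:
carry_out(steps=[[[0,0,0.0015],0,1],[[0,0.004,0.0015],-0.2,1],[[0,0.008,0.001],-0.4,1],[[0,0.008,0],-0.4,1],[[0,0.008,-0.0004],-0.4,1]])

```text
time: 20.78
tool_pos: [0.4869, 0.0579, 0.1134]
ee_rot: [-3.142, -0.0, 0.481]
wrist_force: [-0.2, 0.4, -4.9]
width: 0.0236
finger_force: 30.0
```

```bash
python3 -c "
from h import *
st()"
```

```text
t 20.77 bowl xy [0.5884 0.1109] z 0.1134 yaw 27.58 F [-0.2  0.4 -4.9] Ty -0.489 Tx 0.109 Tz 0.053
```

Call:
carry_out(steps=[[[0,0,-0.0006],0,1],[[0,0,-0.0006],0,1]])

```text
time: 21.02
tool_pos: [0.4868, 0.0578, 0.114]
ee_rot: [3.142, 0.0, 0.482]
wrist_force: [-0.7, 1.4, -5.1]
width: 0.0235
finger_force: 30.0
```

```bash
python3 -c "
from h import *
st();hz()"
```

```text
t 21.02 bowl xy [0.5883 0.1109] z 0.114 yaw 27.6 F [-0.7  1.4 -5.1] Ty -0.567 Tx 0.071 Tz 0.037
side 7 slope -3.66 z rel 0.068 yawoff 1.64
top 4 slope -3.84 z rel 0.0689 yawoff -10.91
```

Call:
carry_out(steps=[[[0,0,0.0015],0,1],[[0,0.004,0.0015],-0.2,1],[[0,0.008,0.001],-0.4,1],[[0,0.008,0],-0.4,1],[[0,0.008,-0.0002],-0.4,1]])

```text
time: 21.75
tool_pos: [0.4909, 0.0507, 0.1143]
ee_rot: [3.141, -0.001, 0.551]
wrist_force: [1.7, -0.6, -5.7]
width: 0.0236
finger_force: 30.0
```

```bash
python3 -c "
from h import *
st()"
```

```text
t 21.75 bowl xy [0.5884 0.1106] z 0.1143 yaw 31.56 F [ 1.7 -0.6 -5.7] Ty -0.319 Tx -0.079 Tz -0.072
```

Call:
carry_out(steps=[[[0,0,0.0015],0,1],[[0,0.004,0.0015],-0.2,1],[[0,0.008,0.001],-0.4,1],[[0,0.008,0],-0.4,1],[[0,0.008,-0.0002],-0.4,1]])

```text
time: 22.38
tool_pos: [0.4948, 0.0439, 0.1143]
ee_rot: [3.141, 0.0, 0.621]
wrist_force: [1.0, -0.9, -5.6]
width: 0.0236
finger_force: 30.0
```

```bash
python3 -c "
from h import *
st();hz()"
```

```text
t 22.38 bowl xy [0.5879 0.1105] z 0.1143 yaw 35.57 F [ 1.  -0.9 -5.6] Ty -0.34 Tx -0.126 Tz -0.098
side 8 slope -3.95 z rel 0.068 yawoff 6.15
top 4 slope -3.42 z rel 0.0698 yawoff -13.8
```

Call:
carry_out(steps=[[[0,0,0.002],0,1],[[0,-0.004,0.002],0.2,1],[[0,-0.008,0.002],0.4,1],[[0,-0.008,0.002],0.4,1]])

```text
time: 22.98
tool_pos: [0.4901, 0.0508, 0.1128]
ee_rot: [-3.142, -0.001, 0.553]
wrist_force: [0.9, -0.1, -3.4]
width: 0.024
finger_force: 30.0
```

```bash
python3 -c "
from h import *
st()"
```

```text
t 22.98 bowl xy [0.5876 0.1108] z 0.1128 yaw 31.66 F [ 0.9 -0.1 -3.4] Ty -0.335 Tx -0.011 Tz 0.018
```

Call:
carry_out(steps=[[[0,0,-0.001],0,1],[[0,0,-0.002],0,1],[[0,0,-0.0028],0,1],[[0,0,-0.0028],0,1]])

```text
time: 23.48
tool_pos: [0.4899, 0.0504, 0.1149]
ee_rot: [-3.141, 0.001, 0.552]
wrist_force: [0.4, -0.1, -5.3]
width: 0.0237
finger_force: 30.0
```

```bash
python3 -c "
from h import *
st();hz()"
```

```text
t 23.48 bowl xy [0.5874 0.1104] z 0.1149 yaw 31.61 F [ 0.4 -0.1 -5.3] Ty -0.43 Tx 0.051 Tz -0.007
side 7 slope -3.18 z rel 0.0692 yawoff 2.01
top 4 slope -6.71 z rel 0.068 yawoff -10.63
```

```bash
python3 - <<'E'
from h import *
from scipy.optimize import least_squares
S=dict(np.load('side0.npz'));V=pts(S)
def fit(q,r,c0): 
    f=least_squares(lambda c:np.hypot(q[:,0]-c[0],q[:,1]-c[1])-r,c0,loss='soft_l1',f_scale=.002);return f.x.round(4),np.abs(f.fun).mean().round(4),len(q)
q=V[100:200,200:300].reshape(-1,3)
for lo,hi in((.188,.2),(.195,.21),(.205,.22)):
    m=q[(q[:,2]>lo)&(q[:,2]<hi)&(q[:,1]<.13)&(q[:,1]>.04)&(q[:,0]>.52)&(q[:,0]<.65)];print('mouth',lo,fit(m,.047,(.588,.11)))
    k=V[130:190,225:285]
q=V.reshape(-1,3);c=np.array([.559,-.178])
m=q[(np.hypot(*(q[:,:2]-c).T)<.036)&(np.hypot(*(q[:,:2]-c).T)>.024)&(q[:,2]>.012)&(q[:,2]<.044)&((q[:,1]+.178)*.84+(q[:,0]-.559)*.54>-.028)];print('bowl side0',fit(m,.030,c))
st()
s=snap('side','d.png');Q=pts(s).reshape(-1,3);g=s['image'].reshape(-1,3).astype(int).mean(1)
o=robot.get_obs();yw=o['ee_rot'][2];c=np.array([.5884,.1106])
r=np.hypot(*(Q[:,:2]-c).T)
m=Q[(r<.038)&(Q[:,2]>.138)&(Q[:,2]<.178)&(g>35)];print('bowl now',fit(m,.030,c),m.min(0).round(3),m.max(0).round(3))
m=Q[(r<.056)&(r>.036)&(Q[:,2]>.188)&(Q[:,2]<.21)];print('mouth now',fit(m,.047,c))
a=cv2.imread('pics/d.png')[100:190,190:290];cv2.imwrite('pics/dc.png',cv2.resize(a,None,fx=6.5,fy=6.5,interpolation=cv2.INTER_CUBIC))
E
```

```text
mouth 0.188 (array([0.5898, 0.1122]), np.float64(0.0012), 72)
mouth 0.195 (array([0.5898, 0.1118]), np.float64(0.0014), 119)
mouth 0.205 (array([0.5896, 0.1119]), np.float64(0.0014), 127)
bowl side0 (array([ 0.5589, -0.1768]), np.float64(0.0017), 133)
t 23.57 bowl xy [0.5874 0.1104] z 0.1149 yaw 31.61 F [ 0.1  0.5 -6.1] Ty -0.398 Tx 0.03 Tz 0.016
bowl now (array([0.5852, 0.1094]), np.float64(0.0015), 92) [0.56  0.077 0.139] [0.6   0.095 0.176]
mouth now (array([0.5895, 0.1127]), np.float64(0.0014), 36)
```

View pics/dc.png

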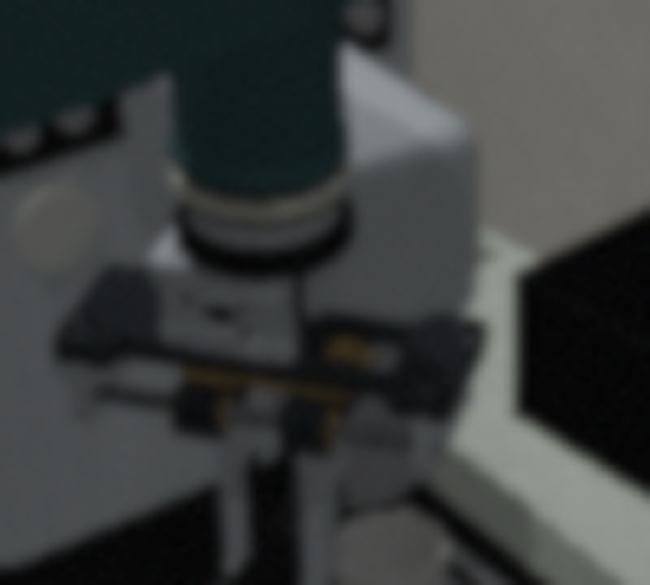

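The picture shows the gripper beside the head, with the bowl tucked into the mouth at about (380,450). Circle fits in this one camera put the bowl about 4.5 mm short of the mouth's axis along the handle. I'll correct that and feel again.

Call:
carry_out(steps=[[[0,0,0.003],0,1],[[0.002,0,0.005],0,1],[[0.0046,0,0.005],0,1],[[0.0046,0,0.005],0,1],[[0.0046,0,0.003],0,1],[[0.0046,0,0.002],0,1],[[0.0046,0,0.001],0,1],[[0.0046,0,0.001],0,1]])

```text
time: 24.62
tool_pos: [0.494, 0.0528, 0.1143]
ee_rot: [3.142, -0.0, 0.552]
wrist_force: [-0.2, -0.0, -3.1]
width: 0.0236
finger_force: 30.0
```

```bash
sed -i 's/L=.1145,G=(.5885,.1105)/L=.1115,G=(.5897,.1120)/; s/+.1145\*/+.1115*/' h.py; python3 -c "
from h import *
st()"
```

```text
t 24.62 bowl xy [0.589  0.1112] z 0.1143 yaw 31.6 F [-0.2 -0.  -3.1] Ty -0.242 Tx 0.047 Tz 0.037
```

Call:
carry_out(steps=[[[0,0,-0.0008],0,1],[[0,0,-0.001],0,1]])

```text
time: 24.88
tool_pos: [0.4938, 0.0528, 0.1149]
ee_rot: [-3.141, 0.001, 0.552]
wrist_force: [0.6, 0.2, -5.2]
width: 0.024
finger_force: 30.0
```

```bash
python3 -c "
from h import *
st()"
```

```text
t 24.88 bowl xy [0.5888 0.1112] z 0.1149 yaw 31.6 F [ 0.6  0.2 -5.2] Ty -0.294 Tx -0.033 Tz 0.004
```

Call:
carry_out(steps=[[[0,0,-0.0008],0,1],[[0,0,-0.001],0,1]])

```text
time: 25.12
tool_pos: [0.4937, 0.0527, 0.116]
ee_rot: [-3.141, 0.001, 0.552]
wrist_force: [0.0, -0.5, -5.5]
width: 0.024
finger_force: 30.0
```

```bash
python3 -c "
from h import *
st()"
```

```text
t 25.12 bowl xy [0.5887 0.1112] z 0.116 yaw 31.6 F [ 0.  -0.5 -5.5] Ty -0.429 Tx -0.081 Tz -0.022
```

Call:
carry_out(steps=[[[0,0,0.002],0,1],[[0.001,-0.004,0.002],0.2,1],[[0.0012,-0.0078,0.002],0.4,1],[[0.0012,-0.0078,0.001],0.4,1],[[0.0012,-0.0078,0],0.4,1],[[0.0012,-0.0078,0],0.4,1]])

```text
time: 25.88
tool_pos: [0.4909, 0.0602, 0.1161]
ee_rot: [-3.141, 0.0, 0.482]
wrist_force: [-0.3, 0.6, -5.4]
width: 0.0238
finger_force: 30.0
```

```bash
python3 -c "
from h import *
st()"
```

```text
t 25.88 bowl xy [0.5897 0.1119] z 0.1161 yaw 27.62 F [-0.3  0.6 -5.4] Ty -0.325 Tx 0.125 Tz 0.046
```

Call:
carry_out(steps=[[[0,0,0.002],0,1],[[0,-0.004,0.002],0.2,1],[[0.0003,-0.0078,0.002],0.4,1],[[0.0003,-0.0078,0.001],0.4,1],[[0.0003,-0.0078,0],0.4,1],[[0.0003,-0.0078,0],0.4,1]])

```text
time: 26.62
tool_pos: [0.4875, 0.0671, 0.116]
ee_rot: [-3.141, 0.0, 0.412]
wrist_force: [-1.0, 1.3, -4.6]
width: 0.0239
finger_force: 30.0
```

```bash
python3 -c "
from h import *
st();hz()"
```

```text
t 26.62 bowl xy [0.5897 0.1117] z 0.116 yaw 23.61 F [-1.   1.3 -4.6] Ty -0.35 Tx 0.083 Tz 0.014
side 8 slope -6.51 z rel 0.0664 yawoff -1.46
top 5 slope -6.17 z rel 0.0679 yawoff -10.52
```

Repeated contact has pitched the bowl about 6° in the weak grip, so I'll take it to the free counter in front of the tray, press it flat to re-level it, and return. First I'll check that the spot is clear.

```bash
python3 - <<'E'
from h import *
T=dict(np.load('top0.npz'));Q=pts(T).reshape(-1,3)
for c in((.41,.10),(.40,.10),(.40,.12)):
    d=np.hypot(*(Q[:,:2]-c).T)<.05;print(c,np.nanpercentile(Q[d,2],[50,98,100]).round(3))
d=(abs(Q[:,0]-.3)<.09)&(abs(Q[:,1]-.06)<.09);k=d&(Q[:,2]>.012);print(k.sum(),Q[k].min(0).round(3) if k.any() else'',Q[k].max(0).round(3) if k.any() else '')
goto(*P(23.6,G=(.405,.11)),.091,23.6)
E
```

```text
(0.41, 0.1) [0.001 0.005 0.008]
(0.4, 0.1) [0.001 0.006 0.008]
(0.4, 0.12) [0.001 0.006 0.008]
227 [ 0.236 -0.03   0.012] [0.39  0.149 0.033]
pose [0.4875 0.0671 0.116 ] 23.61 t 26.725 F [-0.1  1.  -4.9] -> cmd [-0.1699, -0.0724, 0.025] 0.001
```

Call:
carry_out(steps=[[[0,0,0.008],0,1],[[0,0,0.016],0,1],[[0,0,0.022],0,1],[[0,0,0.025],0,1],[[0,0,0.025],0,1]])

```text
time: 27.35
tool_pos: [0.4874, 0.0671, 0.091]
ee_rot: [-3.141, 0.0, 0.412]
wrist_force: [0.1, 0.3, -2.6]
width: 0.0237
finger_force: 30.0
```

```bash
python3 - <<'E'
from h import *
T=dict(np.load('top0.npz'));Q=pts(T);
k=(abs(Q[...,0]-.3)<.09)&(abs(Q[...,1]-.06)<.09)&(Q[...,2]>.012)
q=Q[k]
for lo in np.arange(-.03,.15,.02):
    m=q[(q[:,1]>=lo)&(q[:,1]<lo+.02)]
    if len(m): print(lo.round(2),len(m),m[:,0].min().round(3),m[:,0].max().round(3),m[:,2].max().round(3))
hz()
E
```

```text
-0.03 10 0.368 0.381 0.016
-0.01 10 0.368 0.38 0.018
0.01 3 0.384 0.39 0.016
0.07 20 0.236 0.26 0.026
0.09 58 0.236 0.272 0.028
0.11 66 0.248 0.284 0.03
0.13 60 0.26 0.297 0.033
side 8 slope -6.15 z rel 0.0667 yawoff -1.36
top 5 slope -4.75 z rel 0.0701 yawoff -8.97
```

Call:
carry_out(steps=[[[-0.01,-0.0035,0],0,1],[[-0.03,-0.01,0],0,1],[[-0.055,-0.019,0],0,1],[[-0.08,-0.028,0],0,1],[[-0.105,-0.037,0],0,1],[[-0.13,-0.045,0],0,1],[[-0.15,-0.052,0.005],0,1],[[-0.164,-0.057,0.015],0,1],[[-0.17,-0.0593,0.03],0,1],[[-0.17,-0.0593,0.045],0,1]])

```text
time: 28.7
tool_pos: [0.3079, 0.0534, 0.0455]
ee_rot: [3.141, -0.001, 0.412]
wrist_force: [0.8, 0.4, -3.6]
width: 0.0234
finger_force: 30.0
```

Call:
carry_out(steps=[[[0,0,0.015],0,1],[[0,0,0.03],0,1],[[0,0,0.042],0,1],[[0,0,0.052],0,1],[[0,0,0.058],0,1],[[0,0,0.063],0,1],[[0,0,0.067],0,1],[[0,0,0.07],0,1],[[0,0,0.0725],0,1],[[0,0,0.0725],0,1]])

```text
time: 29.95
tool_pos: [0.3085, 0.0534, -0.0261]
ee_rot: [3.141, -0.001, 0.412]
wrist_force: [-1.1, -1.3, 1.0]
width: 0.0237
finger_force: 30.0
```

```bash
python3 -c "
from h import *
st();hz('e')"
```

```text
t 29.95 bowl xy [0.4107 0.098 ] z -0.0261 yaw 23.6 F [-1.1 -1.3  1. ] Ty -0.085 Tx 0.022 Tz -0.05
side 8 slope -2.12 z rel 0.0664 yawoff -1.07
```

Call:
carry_out(steps=[[[0,0,0.001],0,1],[[0,0,0.0025],0,1],[[0,0,0.004],0,1],[[0,0,0.005],0,1],[[0,0,0.005],0,1]])

```text
time: 30.68
tool_pos: [0.3079, 0.0533, -0.0312]
ee_rot: [3.142, 0.001, 0.412]
wrist_force: [-3.5, -1.4, 2.5]
width: 0.0234
finger_force: 30.0
```

```bash
python3 - <<'E'
from h import *
st();hz('f')
from scipy.optimize import least_squares
s=snap('top','g.png');
for n in('top','side'):
    s=snap(n);Q=pts(s).reshape(-1,3);c=np.array([.4107,.098])
    o=robot.get_obs();yw=o['ee_rot'][2];u=np.array([np.cos(yw),np.sin(yw)]);w=np.array([-u[1],u[0]]);p=o['tool_pos']
    r=np.hypot(*(Q[:,:2]-c).T);m=Q[(r<.045)&(Q[:,2]>.046)&(Q[:,2]<.08)]
    if len(m)>10: cc,rr=cv2.minEnclosingCircle(m[:,:2].astype(np.float32));d=np.array(cc)-p[:2];print(n,'lugs circle rel',(d@u).round(4),(d@w).round(4),round(rr,4),len(m))
    m=Q[(r<.036)&(r>.022)&(Q[:,2]>.010)&(Q[:,2]<.042)&((Q[:,:2]-c)@u>-.02)]
    if len(m)>20:
        f=least_squares(lambda x:np.hypot(m[:,0]-x[0],m[:,1]-x[1])-.03,c,loss='soft_l1',f_scale=.002).x;d=f-p[:2];print(n,'cyl rel',(d@u).round(4),(d@w).round(4),len(m))
    t=Q[(r<.03)&(Q[:,2]>.05)];a=(t[:,:2]-c)@u;
    print('rim slope',[ (round(x,3),np.percentile(t[abs(a-x)<.006,2],90).round(4)) for x in(-.024,0,.024) if (abs(a-x)<.006).sum()>3])
E
```

```text
t 30.68 bowl xy [0.4101 0.0979] z -0.0312 yaw 23.6 F [-3.5 -1.4  2.5] Ty -0.491 Tx -0.038 Tz -0.019
side 8 slope 0.6 z rel 0.0674 yawoff -1.73
top lugs circle rel 0.1138 -0.0015 0.0391 151
top cyl rel 0.105 0.0002 38
rim slope [(-0.024, np.float64(0.0606)), (0, np.float64(0.0621)), (0.024, np.float64(0.0632))]
side lugs circle rel 0.1212 0.0003 0.0364 96
side cyl rel 0.1065 -0.0019 33
rim slope [(0, np.float64(0.0593)), (0.024, np.float64(0.0614))]
```

Now it's level. Contact was on the right at or below 27.6° and on the left at or above 31.6°, which suggests the gap is near 29.6°. I'll go back and try there first.

Call:
carry_out(steps=[[[0,0,-0.008],0,1],[[0,0,-0.025],0,1],[[0,0,-0.05],0,1],[[0,0,-0.075],0,1],[[0,0,-0.1],0,1],[[0,0,-0.118],0,1],[[0,0,-0.121],0,1],[[0,0,-0.121],0,1]])

```text
time: 31.92
tool_pos: [0.3078, 0.0535, 0.0891]
ee_rot: [-3.141, 0.001, 0.412]
wrist_force: [-0.5, 0.1, -3.1]
width: 0.0237
finger_force: 30.0
```

```bash
sed -i 's/L=.1115,G=(.5897,.1120)/L=.1125,G=(.5900,.1122)/; s/+.1115\*/+.1125*/' h.py; python3 -c "
from h import *
st();hz()
goto(*P(29.6),.090,29.6)"
```

```text
t 31.93 bowl xy [0.4108 0.0986] z 0.0891 yaw 23.61 F [-0.5  0.1 -3.1] Ty -0.329 Tx -0.036 Tz -0.009
side 9 slope 0.69 z rel 0.0671 yawoff -1.96
pose [0.3073 0.0535 0.0886] 23.61 t 32.025 F [-0.3 -0.2 -2.4] -> cmd [0.1707, 0.0712, -0.0014] -0.599
```

Call:
carry_out(steps=[[[0.01,0.004,0],-0.03,1],[[0.03,0.0125,0],-0.1,1],[[0.055,0.023,0],-0.19,1],[[0.08,0.033,0],-0.28,1],[[0.105,0.044,0],-0.37,1],[[0.13,0.054,0],-0.46,1],[[0.15,0.0625,0],-0.53,1],[[0.164,0.068,0],-0.58,1],[[0.1707,0.0712,0],-0.6,1],[[0.1707,0.0712,0],-0.6,1]])

```text
time: 33.28
tool_pos: [0.493, 0.0565, 0.0894]
ee_rot: [-3.141, 0.001, 0.517]
wrist_force: [-0.8, -0.4, -3.8]
width: 0.0237
finger_force: 30.0
```

Call:
carry_out(steps=[[[0,0,-0.004],0,1],[[0,0,-0.008],0,1],[[0,0,-0.012],0,1],[[0,0,-0.014],0,1],[[0,0,-0.014],0,1]])

```text
time: 33.9
tool_pos: [0.4931, 0.0565, 0.1041]
ee_rot: [3.141, -0.001, 0.517]
wrist_force: [0.4, 0.2, -3.7]
width: 0.0238
finger_force: 30.0
```

```bash
python3 -c "
from h import *
st();hz()
goto(*P(29.6),.104,29.6)
s=snap('side')
from scipy.optimize import least_squares
Q=pts(s).reshape(-1,3);g=s['image'].reshape(-1,3).astype(int).mean(1);c=np.array([.589,.1115]);r=np.hypot(*(Q[:,:2]-c).T)
m=Q[(r<.038)&(Q[:,2]>.133)&(Q[:,2]<.173)&(g>35)];f=least_squares(lambda x:np.hypot(m[:,0]-x[0],m[:,1]-x[1])-.03,c,loss='soft_l1',f_scale=.002).x;print('bowl side-frame',f.round(4),len(m))
"
```

```text
t 33.9 bowl xy [0.591  0.1121] z 0.1041 yaw 29.61 F [ 0.4  0.2 -3.7] Ty -0.263 Tx -0.006 Tz -0.058
side 7 slope 1.24 z rel 0.0681 yawoff 1.42
top 4 slope -1.37 z rel 0.0666 yawoff -11.0
pose [0.4929 0.0566 0.1037] 29.61 t 34.0 F [-0.3 -1.1 -2.4] -> cmd [-0.0006, -0.0004, -0.0003] 0.001
bowl side-frame [0.5879 0.1139] 53
```

Call:
carry_out(steps=[[[0,0,-0.001],0,1],[[0,0,-0.002],0,1],[[0,0,-0.002],0,1]])

```text
time: 34.42
tool_pos: [0.493, 0.0565, 0.1058]
ee_rot: [-3.142, -0.0, 0.517]
wrist_force: [0.4, 1.2, -3.4]
width: 0.024
finger_force: 30.0
```

```bash
python3 -c "
from h import *
st()"
```

```text
t 34.42 bowl xy [0.5909 0.1121] z 0.1058 yaw 29.6 F [ 0.4  1.2 -3.4] Ty -0.336 Tx 0.038 Tz 0.051
```

Call:
carry_out(steps=[[[0,0,-0.001],0,1],[[0,0,-0.002],0,1],[[0,0,-0.002],0,1]])

```text
time: 34.8
tool_pos: [0.4927, 0.0564, 0.1075]
ee_rot: [-3.141, 0.001, 0.517]
wrist_force: [-0.1, -0.9, -4.3]
width: 0.0237
finger_force: 30.0
```

```bash
python3 -c "
from h import *
st()"
```

```text
t 34.8 bowl xy [0.5905 0.112 ] z 0.1075 yaw 29.6 F [-0.1 -0.9 -4.3] Ty -0.492 Tx -0.021 Tz -0.07
```

Call:
carry_out(steps=[[[0,0,-0.001],0,1],[[0,0,-0.0015],0,1],[[0,0,-0.0015],0,1]])

```text
time: 35.17
tool_pos: [0.4926, 0.0564, 0.1089]
ee_rot: [-3.141, 0.001, 0.517]
wrist_force: [-1.4, -0.0, -5.5]
width: 0.0234
finger_force: 30.0
```

```bash
python3 -c "
from h import *
st()"
```

```text
t 35.17 bowl xy [0.5904 0.112 ] z 0.1089 yaw 29.6 F [-1.4 -0.  -5.5] Ty -0.588 Tx -0.02 Tz -0.034
```

Call:
carry_out(steps=[[[0,0,0.002],0,1],[[0,-0.004,0.0025],0.2,1],[[0.0003,-0.0079,0.0025],0.4,1],[[0.0003,-0.0079,0.001],0.4,1],[[0.0003,-0.0079,0],0.4,1],[[0.0003,-0.0079,0],0.4,1]])

```text
time: 35.92
tool_pos: [0.4894, 0.0636, 0.1091]
ee_rot: [-3.141, -0.0, 0.447]
wrist_force: [0.6, 1.5, -5.5]
width: 0.0238
finger_force: 30.0
```

```bash
python3 -c "
from h import *
st()"
```

```text
t 35.92 bowl xy [0.5908 0.1123] z 0.1091 yaw 25.62 F [ 0.6  1.5 -5.5] Ty -0.389 Tx 0.103 Tz 0.037
```

Call:
carry_out(steps=[[[0,0,0.002],0,1],[[0,-0.004,0.0025],0.2,1],[[0.0003,-0.0079,0.0025],0.4,1],[[0.0003,-0.0079,0.001],0.4,1],[[0.0003,-0.0079,0],0.4,1],[[0.0003,-0.0079,0],0.4,1]])

```text
time: 36.67
tool_pos: [0.4863, 0.0707, 0.1092]
ee_rot: [-3.142, 0.0, 0.377]
wrist_force: [-0.5, 0.9, -3.3]
width: 0.0238
finger_force: 30.0
```

```bash
python3 -c "
from h import *
st();hz()"
```

```text
t 36.67 bowl xy [0.5909 0.1121] z 0.1092 yaw 21.61 F [-0.5  0.9 -3.3] Ty -0.336 Tx 0.036 Tz -0.029
side 8 slope -0.69 z rel 0.0671 yawoff -0.19
top 6 slope 0.01 z rel 0.0698 yawoff -7.8
```

At 21.6° there is no contact at the same height. I'll rise further.

Call:
carry_out(steps=[[[0,0,-0.001],0,1],[[0,0,-0.0015],0,1],[[0,0,-0.0015],0,1]])

```text
time: 37.15
tool_pos: [0.4859, 0.0709, 0.1106]
ee_rot: [-3.141, 0.001, 0.377]
wrist_force: [-0.9, 0.7, -4.8]
width: 0.0237
finger_force: 30.0
```

```bash
python3 -c "
from h import *
st()"
```

```text
t 37.15 bowl xy [0.5905 0.1123] z 0.1106 yaw 21.61 F [-0.9  0.7 -4.8] Ty -0.567 Tx 0.084 Tz 0.04
```

Call:
carry_out(steps=[[[0,0,-0.001],0,1],[[0,0,-0.001],0,1]])

```text
time: 37.4
tool_pos: [0.4858, 0.0708, 0.1116]
ee_rot: [-3.141, 0.001, 0.377]
wrist_force: [-1.3, 0.9, -5.0]
width: 0.0236
finger_force: 30.0
```

```bash
python3 -c "
from h import *
st();hz()"
```

```text
t 37.4 bowl xy [0.5904 0.1123] z 0.1116 yaw 21.61 F [-1.3  0.9 -5. ] Ty -0.666 Tx 0.158 Tz -0.015
side 10 slope -2.23 z rel 0.0664 yawoff -1.09
top 5 slope -3.78 z rel 0.067 yawoff -9.15
```

Call:
carry_out(steps=[[[0,0,0.002],0,1],[[0,-0.004,0.0025],0.2,1],[[0.0003,-0.0079,0.0025],0.4,1],[[0.0003,-0.0079,0.001],0.4,1],[[0.0003,-0.0079,0],0.4,1],[[0.0003,-0.0079,0],0.4,1]])

```text
time: 38.25
tool_pos: [0.4836, 0.078, 0.1118]
ee_rot: [3.141, 0.0, 0.307]
wrist_force: [-1.0, -0.4, -4.0]
width: 0.0239
finger_force: 30.0
```

```bash
python3 -c "
from h import *
st()"
```

```text
t 38.25 bowl xy [0.5908 0.1121] z 0.1118 yaw 17.61 F [-1.  -0.4 -4. ] Ty -0.699 Tx 0.014 Tz 0.044
```

Call:
carry_out(steps=[[[0,0,0.002],0,1],[[0,-0.004,0.0025],0.2,1],[[0.0003,-0.0079,0.0025],0.4,1],[[0.0003,-0.0079,0.001],0.4,1],[[0.0003,-0.0079,0],0.4,1],[[0.0003,-0.0079,0],0.4,1]])

```text
time: 39.0
tool_pos: [0.4815, 0.0857, 0.1117]
ee_rot: [-3.142, 0.0, 0.238]
wrist_force: [-0.6, -0.3, -4.1]
width: 0.0238
finger_force: 30.0
```

```bash
python3 -c "
from h import *
st();hz()"
```

```text
t 39.0 bowl xy [0.5908 0.1122] z 0.1117 yaw 13.61 F [-0.6 -0.3 -4.1] Ty -0.544 Tx 0.001 Tz -0.021
side 10 slope -1.96 z rel 0.0668 yawoff -1.43
top 7 slope -0.48 z rel 0.0696 yawoff -3.36
```

Call:
carry_out(steps=[[[0,0,0.002],0,1],[[0,-0.004,0.0025],0.2,1],[[0.0003,-0.0079,0.0025],0.4,1],[[0.0003,-0.0079,0.001],0.4,1],[[0.0003,-0.0079,0],0.4,1],[[0.0003,-0.0079,0],0.4,1]])

```text
time: 39.85
tool_pos: [0.48, 0.0937, 0.1117]
ee_rot: [-3.141, -0.0, 0.168]
wrist_force: [1.2, 0.4, -4.7]
width: 0.0236
finger_force: 30.0
```

```bash
python3 -c "
from h import *
st()"
```

```text
t 39.85 bowl xy [0.591  0.1125] z 0.1117 yaw 9.62 F [ 1.2  0.4 -4.7] Ty -0.345 Tx 0.047 Tz 0.058
```

Call:
carry_out(steps=[[[0,0,0.002],0,1],[[0,-0.004,0.0025],0.2,1],[[0.0003,-0.0079,0.0025],0.4,1],[[0.0003,-0.0079,0.001],0.4,1],[[0.0003,-0.0079,0],0.4,1],[[0.0003,-0.0079,0],0.4,1]])

```text
time: 40.6
tool_pos: [0.4789, 0.1014, 0.1116]
ee_rot: [-3.141, 0.0, 0.098]
wrist_force: [0.3, 1.0, -4.2]
width: 0.0239
finger_force: 30.0
```

```bash
python3 -c "
from h import *
st();hz()"
```

```text
t 40.6 bowl xy [0.5909 0.1124] z 0.1116 yaw 5.61 F [ 0.3  1.  -4.2] Ty -0.349 Tx 0.076 Tz 0.013
side 11 slope -3.94 z rel 0.0656 yawoff -1.18
top 7 slope -1.47 z rel 0.0705 yawoff 1.91
```

Call:
carry_out(steps=[[[0,0,-0.001],0,1],[[0,0,-0.0012],0,1],[[0,0,-0.0012],0,1]])

```text
time: 41.08
tool_pos: [0.4787, 0.1014, 0.1127]
ee_rot: [3.142, 0.001, 0.098]
wrist_force: [0.4, -0.6, -4.9]
width: 0.0241
finger_force: 30.0
```

```bash
python3 -c "
from h import *
st();st()"
```

```text
t 41.08 bowl xy [0.5906 0.1124] z 0.1127 yaw 5.61 F [ 0.4 -0.6 -4.9] Ty -0.49 Tx 0.027 Tz -0.005
t 41.08 bowl xy [0.5906 0.1124] z 0.1127 yaw 5.61 F [ 0.4 -0.6 -4.9] Ty -0.49 Tx 0.027 Tz -0.005
```

Call:
carry_out(steps=[[[0,0,0.0025],0,1],[[0,0.004,0.003],-0.2,1],[[0.0003,0.0079,0.003],-0.4,1],[[0.0003,0.0079,0.001],-0.4,1],[[0.0003,0.0079,0],-0.4,1],[[0.0003,0.0079,0],-0.4,1]])

```text
time: 41.82
tool_pos: [0.48, 0.0935, 0.1128]
ee_rot: [3.141, 0.0, 0.167]
wrist_force: [1.2, -0.5, -5.5]
width: 0.0235
finger_force: 30.0
```

```bash
python3 -c "
from h import *
st();hz()"
```

```text
t 41.83 bowl xy [0.591  0.1122] z 0.1128 yaw 9.58 F [ 1.2 -0.5 -5.5] Ty -0.336 Tx -0.173 Tz -0.032
side 10 slope -4.72 z rel 0.0659 yawoff -1.08
top 7 slope -3.18 z rel 0.0689 yawoff -0.48
```

```bash
python3 - <<'E'
from h import *
st()
S0=dict(np.load('side0.npz'))
ss=[snap('side','k.png')]+[snap('side') for _ in range(2)]
Z=np.median([s['z_map'] for s in ss],0);s=dict(ss[0]);s['z_map']=Z.astype(np.float32);I=np.mean([x['image'] for x in ss],0).mean(2)
np.savez('k.npz',**s);Q=pts(s);Q0=pts(S0)
e=np.array([.734,-.68]);e/=np.linalg.norm(e);f=np.array([.68,.734]);f/=np.linalg.norm(f)
c=np.array([.5897,.112])
print('rows: col: e,f,z mm rel to mouth axis (side frame)')
for r in range(140,190,3):
    o=[]
    for cc in range(238,266,2):
        q=Q[r,cc]
        if np.isnan(q[0]): o.append('--');continue
        d=q[:2]-c;o.append(f"{int(round(d@e*1000))},{int(round(d@f*1000))},{int(round(q[2]*1000))}|{int(I[r,cc])}")
    print(r,' '.join(o))
E
```

```text
t 41.92 bowl xy [0.5909 0.1123] z 0.1128 yaw 9.59 F [ 1.1 -1.4 -5.2] Ty -0.309 Tx -0.197 Tz -0.045
rows: col: e,f,z mm rel to mouth axis (side frame)
140 -15,-56,291|71 -9,-58,292|73 -3,-56,291|73 2,-54,290|73 8,-49,287|74 14,-46,285|74 19,-39,281|74 25,-36,279|75 31,-36,279|74 37,-29,274|74 43,-26,272|74 49,-19,268|72 55,-14,265|77 66,418,-1|113
143 -15,-55,280|69 -9,-57,282|72 -4,-58,282|73 2,-55,280|73 8,-51,278|74 13,-45,274|74 19,-42,272|74 25,-38,270|74 31,-33,266|74 37,-27,262|73 43,-25,261|73 49,-20,258|73 55,-14,254|91 66,394,-1|135
146 -16,-55,270|71 -10,-58,272|73 -4,-58,272|73 2,-52,268|74 7,-50,267|74 13,-47,265|74 19,-44,263|74 25,-41,261|74 31,-31,255|73 37,-30,254|72 43,-23,250|73 49,-21,248|77 55,-12,242|111 66,368,0|141
149 -13,-103,290|46 -10,-55,260|57 -2,-104,291|51 4,-103,290|53 7,-52,257|63 13,-46,254|70 19,-45,253|73 25,-38,248|70 31,-32,245|68 37,-25,240|63 42,11,217|67 49,345,1|109 57,347,0|129 66,349,-2|142
152 -12,-117,290|17 -7,-118,290|16 -1,-122,293|18 4,-119,291|22 10,-119,291|26 15,-117,290|33 19,-39,238|55 24,-35,236|62 30,-28,231|59 36,-23,228|59 42
[... 1637 characters left out ...]
2
179 -31,106,26|7 -24,105,27|7 -17,109,24|21 -9,107,26|46 1,35,81|61 8,34,81|67 15,34,81|68 21,35,80|69 28,34,81|56 34,108,25|35 41,106,26|15 49,109,24|27 56,138,2|55 64,142,-1|70
182 -30,88,27|14 -23,87,27|33 -12,19,80|66 -6,25,75|74 1,30,71|74 8,34,68|74 14,35,68|73 21,33,69|71 28,31,71|69 35,24,76|69 42,18,81|57 49,90,25|20 56,87,27|10 63,85,29|31
185 -29,65,31|49 -22,67,29|64 -12,12,72|75 -6,23,64|74 1,29,59|74 7,35,54|73 14,33,56|72 21,31,57|70 28,30,59|69 35,21,65|74 42,2,80|79 49,67,29|56 56,72,26|39 63,75,23|16
188 -29,54,26|30 -22,55,25|36 -11,-9,76|68 -4,-16,82|83 0,27,47|78 7,33,43|75 14,30,45|74 21,31,44|73 29,-17,82|73 35,-14,80|71 42,1,68|56 49,56,24|29 56,52,27|47 63,49,30|61
```

Centring is now within about 1 mm, shown by bowl and mouth circles in the same camera, so the gap must lie between my 4° steps. I'll test the midpoints.

Call:
carry_out(steps=[[[0,0,0.002],0,1],[[0,-0.0039,0.002],0.2,1],[[0,-0.0039,0.001],0.2,1],[[0,-0.0039,-0.0004],0.2,1],[[0,-0.0039,-0.0004],0.2,1]])

```text
time: 42.7
tool_pos: [0.4792, 0.0977, 0.1132]
ee_rot: [-3.141, 0.0, 0.133]
wrist_force: [0.6, 1.5, -4.7]
width: 0.024
finger_force: 30.0
```

```bash
python3 -c "
from h import *
st()"
```

```text
t 42.7 bowl xy [0.5907 0.1126] z 0.1132 yaw 7.63 F [ 0.6  1.5 -4.7] Ty -0.38 Tx 0.109 Tz 0.073
```

Call:
carry_out(steps=[[[0,0,0.0024],0,1],[[0,0.004,0.0024],-0.2,1],[[0.0003,0.0079,0.0024],-0.4,1],[[0.0003,0.0079,0.001],-0.4,1],[[0.0003,0.0079,0],-0.4,1],[[0.0003,0.0079,0],-0.4,1]])

```text
time: 43.45
tool_pos: [0.4807, 0.0896, 0.1133]
ee_rot: [3.141, -0.0, 0.202]
wrist_force: [-0.2, -0.5, -4.1]
width: 0.0239
finger_force: 30.0
```

```bash
python3 -c "
from h import *
st()"
```

```text
t 43.45 bowl xy [0.5909 0.1122] z 0.1133 yaw 11.59 F [-0.2 -0.5 -4.1] Ty -0.259 Tx -0.042 Tz -0.014
```

Call:
carry_out(steps=[[[0,0,0.0024],0,1],[[0,0.004,0.0024],-0.2,1],[[0.0003,0.0079,0.0024],-0.4,1],[[0.0003,0.0079,0.001],-0.4,1],[[0.0003,0.0079,0],-0.4,1],[[0.0003,0.0079,0],-0.4,1]])

```text
time: 44.2
tool_pos: [0.4827, 0.0822, 0.1136]
ee_rot: [-3.142, -0.001, 0.272]
wrist_force: [-0.0, 0.4, -3.0]
width: 0.0242
finger_force: 30.0
```

```bash
python3 -c "
from h import *
st();hz()"
```

```text
t 44.2 bowl xy [0.591  0.1124] z 0.1136 yaw 15.6 F [-0.   0.4 -3. ] Ty -0.283 Tx -0.01 Tz -0.043
side 10 slope -3.83 z rel 0.0666 yawoff -0.85
top 6 slope -4.24 z rel 0.0682 yawoff -5.37
```

Call:
carry_out(steps=[[[0,0,-0.001],0,1],[[0,0,-0.0015],0,1],[[0,0,-0.0015],0,1]])

```text
time: 44.68
tool_pos: [0.4826, 0.082, 0.1149]
ee_rot: [-3.141, -0.0, 0.272]
wrist_force: [0.5, 0.9, -3.4]
width: 0.0235
finger_force: 30.0
```

```bash
python3 -c "
from h import *
st()"
```

```text
t 44.67 bowl xy [0.5909 0.1123] z 0.1149 yaw 15.6 F [ 0.5  0.9 -3.4] Ty -0.362 Tx -0.015 Tz 0.016
```

Call:
carry_out(steps=[[[0,0,-0.001],0,1],[[0,0,-0.0015],0,1],[[0,0,-0.0015],0,1]])

```text
time: 45.05
tool_pos: [0.4823, 0.0819, 0.1162]
ee_rot: [-3.141, 0.001, 0.272]
wrist_force: [-0.2, -0.4, -4.0]
width: 0.024
finger_force: 30.0
```

```bash
python3 -c "
from h import *
st();hz()"
```

```text
t 45.05 bowl xy [0.5907 0.1122] z 0.1162 yaw 15.6 F [-0.2 -0.4 -4. ] Ty -0.439 Tx 0.017 Tz 0.054
side 10 slope -4.28 z rel 0.0663 yawoff -0.09
top 6 slope -4.94 z rel 0.068 yawoff -6.23
```

Call:
carry_out(steps=[[[0,0,-0.001],0,1],[[0,0,-0.0015],0,1],[[0,0,-0.0015],0,1]])

```text
time: 45.52
tool_pos: [0.4821, 0.0819, 0.1176]
ee_rot: [-3.141, 0.001, 0.272]
wrist_force: [-1.5, -1.2, -5.2]
width: 0.0237
finger_force: 30.0
```

```bash
python3 -c "
from h import *
st()"
```

```text
t 45.52 bowl xy [0.5904 0.1122] z 0.1176 yaw 15.6 F [-1.5 -1.2 -5.2] Ty -0.811 Tx -0.042 Tz -0.028
```

Call:
carry_out(steps=[[[0,0,-0.001],0,1],[[0,0,-0.0015],0,1],[[0,0,-0.0015],0,1]])

```text
time: 45.9
tool_pos: [0.4821, 0.0819, 0.1192]
ee_rot: [-3.141, 0.001, 0.272]
wrist_force: [-2.5, -1.2, -4.6]
width: 0.0237
finger_force: 30.0
```

```bash
python3 -c "
from h import *
st();hz()"
```

```text
t 45.9 bowl xy [0.5904 0.1122] z 0.1192 yaw 15.6 F [-2.5 -1.2 -4.6] Ty -1.021 Tx -0.055 Tz 0.012
side 10 slope -5.15 z rel 0.0667 yawoff -0.25
top 6 slope -5.92 z rel 0.0679 yawoff -5.03
```

The force has turned lateral, about −2.7 N along the handle, so the leaning rim is rubbing the bore's far side. I'll ease back 1.5 mm.

Call:
carry_out(steps=[[[-0.0008,0,0.0005],0,1],[[-0.0016,0,0.0005],0,1],[[-0.0016,0,0],0,1]])

```text
time: 46.38
tool_pos: [0.4817, 0.0817, 0.1198]
ee_rot: [3.141, -0.002, 0.272]
wrist_force: [-0.4, -0.9, -4.8]
width: 0.0235
finger_force: 30.0
```

```bash
python3 -c "
from h import *
st()"
```

```text
t 46.38 bowl xy [0.59  0.112] z 0.1198 yaw 15.61 F [-0.4 -0.9 -4.8] Ty -0.573 Tx -0.051 Tz -0.016
```

Call:
carry_out(steps=[[[0,0,-0.001],0,1],[[0,0,-0.0015],0,1],[[0,0,-0.0015],0,1]])

```text
time: 46.75
tool_pos: [0.4813, 0.0816, 0.1213]
ee_rot: [3.141, -0.001, 0.272]
wrist_force: [-1.1, -1.1, -3.7]
width: 0.0237
finger_force: 30.0
```

```bash
python3 -c "
from h import *
st();hz()"
```

```text
t 46.75 bowl xy [0.5896 0.1118] z 0.1213 yaw 15.6 F [-1.1 -1.1 -3.7] Ty -0.535 Tx -0.007 Tz -0.06
side 10 slope -4.68 z rel 0.0668 yawoff -0.81
top 6 slope -5.19 z rel 0.0683 yawoff -5.46
```

Rising past ledge level without added pitch, so the lugs are entering. Continuing.

Call:
carry_out(steps=[[[-0.0005,0,-0.001],0,1],[[-0.0005,0,-0.002],0,1],[[-0.0005,0,-0.002],0,1]])

```text
time: 47.22
tool_pos: [0.4809, 0.0815, 0.1232]
ee_rot: [3.142, -0.001, 0.272]
wrist_force: [0.2, 0.6, -2.7]
width: 0.024
finger_force: 30.0
```

```bash
python3 -c "
from h import *
st()"
```

```text
t 47.23 bowl xy [0.5893 0.1118] z 0.1232 yaw 15.61 F [ 0.2  0.6 -2.7] Ty -0.315 Tx 0.026 Tz 0.02
```

Call:
carry_out(steps=[[[0,0,-0.001],0,1],[[0,0,-0.0015],0,1],[[0,0,-0.0015],0,1]])

```text
time: 47.6
tool_pos: [0.4806, 0.0814, 0.1244]
ee_rot: [-3.142, -0.0, 0.272]
wrist_force: [0.6, 0.2, -3.4]
width: 0.0238
finger_force: 30.0
```

```bash
python3 -c "
from h import *
st();hz()"
```

```text
t 47.6 bowl xy [0.589  0.1117] z 0.1244 yaw 15.6 F [ 0.6  0.2 -3.4] Ty -0.31 Tx 0.009 Tz 0.061
side 10 slope -4.51 z rel 0.0674 yawoff -0.21
top 6 slope -5.38 z rel 0.0682 yawoff -5.1
```

Call:
carry_out(steps=[[[0,0,-0.001],0,1],[[0,0,-0.0015],0,1],[[0,0,-0.0015],0,1]])

```text
time: 48.08
tool_pos: [0.4803, 0.0814, 0.1256]
ee_rot: [-3.141, 0.001, 0.272]
wrist_force: [0.0, 0.2, -4.3]
width: 0.0237
finger_force: 30.0
```

```bash
python3 -c "
from h import *
st()"
```

```text
t 48.08 bowl xy [0.5887 0.1117] z 0.1256 yaw 15.61 F [ 0.   0.2 -4.3] Ty -0.369 Tx 0.017 Tz 0.05
```

Call:
carry_out(steps=[[[0,0,-0.001],0,1],[[0,0,-0.0015],0,1],[[0,0,-0.0015],0,1]])

```text
time: 48.45
tool_pos: [0.4801, 0.0814, 0.1271]
ee_rot: [-3.141, 0.001, 0.272]
wrist_force: [-0.9, -0.2, -4.6]
width: 0.0238
finger_force: 30.0
```

```bash
python3 -c "
from h import *
st();hz()"
```

```text
t 48.45 bowl xy [0.5885 0.1116] z 0.1271 yaw 15.6 F [-0.9 -0.2 -4.6] Ty -0.632 Tx 0.003 Tz 0.031
side 10 slope -5.72 z rel 0.0668 yawoff -0.69
top 6 slope -5.01 z rel 0.0697 yawoff -5.04
```

The lugs are up the gap at yaw 15.6°, but the bowl is tilted about 5°, which would jam the turn. The right pose is now known, so I'll make a quick second levelling trip with a slight upward pre-tilt.

Call:
carry_out(steps=[[[0,0,0.012],0,1],[[0,0,0.025],0,1],[[0,0,0.037],0,1],[[-0.03,-0.004,0.037],0,1],[[-0.075,-0.009,0.037],0,1],[[-0.12,-0.015,0.037],0,1],[[-0.16,-0.02,0.05],0,1],[[-0.179,-0.0223,0.085],0,1],[[-0.179,-0.0223,0.115],0,1],[[-0.179,-0.0223,0.132],0,1]])

```text
time: 49.8
tool_pos: [0.3008, 0.0548, -0.0067]
ee_rot: [-3.141, 0.001, 0.272]
wrist_force: [1.0, 0.9, -3.2]
width: 0.0239
finger_force: 30.0
```

Call:
carry_out(steps=[[[0,0,0.008],0,1],[[0,0,0.014],0,1],[[0,0,0.019],0,1],[[0,0,0.024],0,1],[[0,0,0.028],0,1],[[0,0,0.029],0,1]])

```text
time: 50.55
tool_pos: [0.3021, 0.0546, -0.0335]
ee_rot: [3.141, 0.0, 0.272]
wrist_force: [-3.9, -0.7, 4.0]
width: 0.0237
finger_force: 30.0
```

```bash
python3 -c "
from h import *
st();hz();goto(.4823,.0818,.09,15.6)"
```

```text
t 50.55 bowl xy [0.4104 0.0849] z -0.0335 yaw 15.6 F [-3.9 -0.7  4. ] Ty -0.502 Tx -0.059 Tz -0.062
side 7 slope 3.55 z rel 0.0677 yawoff 1.21
top 4 slope 2.79 z rel 0.0679 yawoff -2.26
pose [ 0.3021  0.0546 -0.0335] 15.6 t 50.65 F [-4.3 -0.9  1.8] -> cmd [0.1809, 0.0223, -0.1235] 0.0
```

Call:
carry_out(steps=[[[0,0,-0.03],0,1],[[0,0,-0.07],0,1],[[0,0,-0.105],0,1],[[0.02,0.0025,-0.1155],0,1],[[0.06,0.0074,-0.1155],0,1],[[0.105,0.013,-0.1155],0,1],[[0.145,0.018,-0.1155],0,1],[[0.172,0.021,-0.1155],0,1],[[0.181,0.0223,-0.1155],0,1],[[0.181,0.0223,-0.1155],0,1]])

```text
time: 51.9
tool_pos: [0.482, 0.082, 0.081]
ee_rot: [-3.141, 0.002, 0.272]
wrist_force: [-0.4, -0.3, -3.2]
width: 0.0241
finger_force: 30.0
```

Call:
carry_out(steps=[[[0,0,-0.008],0,1],[[0,0,-0.015],0,1],[[0,0,-0.019],0,1],[[0,0,-0.021],0,1]])

```text
time: 52.4
tool_pos: [0.4826, 0.082, 0.1037]
ee_rot: [3.141, -0.001, 0.272]
wrist_force: [-0.3, 0.0, -2.8]
width: 0.024
finger_force: 30.0
```

```bash
python3 -c "
from h import *
st();hz();goto(.4823,.0818,.105,15.6)"
```

```text
t 52.4 bowl xy [0.591  0.1122] z 0.1037 yaw 15.6 F [-0.3  0.  -2.8] Ty -0.288 Tx 0.01 Tz -0.032
side 10 slope 1.65 z rel 0.0671 yawoff -0.5
top 6 slope 1.47 z rel 0.0686 yawoff -5.55
pose [0.4826 0.082  0.1033] 15.6 t 52.5 F [ 0.4  0.6 -4.3] -> cmd [-0.0003, 0.0001, -0.0017] 0.0
```

Call:
carry_out(steps=[[[0,0,-0.0015],0,1],[[0,0,-0.003],0,1],[[0,0,-0.004],0,1]])

```text
time: 52.88
tool_pos: [0.4825, 0.082, 0.1069]
ee_rot: [-3.141, 0.0, 0.272]
wrist_force: [-0.5, 0.3, -1.5]
width: 0.0237
finger_force: 30.0
```

```bash
python3 -c "
from h import *
st()"
```

```text
t 52.88 bowl xy [0.5908 0.1123] z 0.1069 yaw 15.6 F [-0.5  0.3 -1.5] Ty -0.314 Tx -0.0 Tz 0.031
```

Call:
carry_out(steps=[[[0,0,-0.0015],0,1],[[0,0,-0.003],0,1]])

```text
time: 53.12
tool_pos: [0.4825, 0.082, 0.11]
ee_rot: [-3.141, -0.0, 0.272]
wrist_force: [0.7, 0.7, -2.9]
width: 0.0237
finger_force: 30.0
```

```bash
python3 -c "
from h import *
st();hz()"
```

```text
t 53.12 bowl xy [0.5908 0.1122] z 0.11 yaw 15.6 F [ 0.7  0.7 -2.9] Ty -0.27 Tx -0.014 Tz 0.016
side 10 slope 1.51 z rel 0.0667 yawoff -0.18
top 6 slope 1.98 z rel 0.0692 yawoff -5.33
```

It's free past ledge level and nearly level. Continuing up.

Call:
carry_out(steps=[[[0,0,-0.002],0,1],[[0,0,-0.0035],0,1],[[0,0,-0.005],0,1]])

```text
time: 53.6
tool_pos: [0.4821, 0.0819, 0.1146]
ee_rot: [-3.141, 0.001, 0.272]
wrist_force: [0.2, -0.4, -4.3]
width: 0.0234
finger_force: 30.0
```

```bash
python3 -c "
from h import *
st()"
```

```text
t 53.6 bowl xy [0.5905 0.1122] z 0.1146 yaw 15.6 F [ 0.2 -0.4 -4.3] Ty -0.473 Tx 0.039 Tz -0.013
```

Call:
carry_out(steps=[[[0,0,-0.001],0,1],[[0,0,-0.002],0,1]])

```text
time: 53.85
tool_pos: [0.4818, 0.0819, 0.1164]
ee_rot: [-3.141, 0.002, 0.272]
wrist_force: [-1.0, -0.6, -4.7]
width: 0.0237
finger_force: 30.0
```

```bash
python3 -c "
from h import *
st();hz()"
```

```text
t 53.85 bowl xy [0.5902 0.1121] z 0.1164 yaw 15.61 F [-1.  -0.6 -4.7] Ty -0.643 Tx -0.049 Tz -0.013
side 10 slope -0.49 z rel 0.0662 yawoff -0.47
top 6 slope -0.18 z rel 0.0684 yawoff -5.15
```

Level and seated at the top of the gap. Now the counter-clockwise turn about the bowl axis, rising slightly with the ramps.

Call:
carry_out(steps=[[[0,0.0039,0],-0.2,1],[[0.0003,0.0079,0],-0.4,1],[[0.0006,0.0118,-0.0003],-0.6,1],[[0.0011,0.0157,-0.0005],-0.8,1]])

```text
time: 54.45
tool_pos: [0.488, 0.0667, 0.1173]
ee_rot: [3.141, -0.0, 0.413]
wrist_force: [0.0, -0.6, -5.0]
width: 0.0238
finger_force: 30.0
```

```bash
python3 -c "
from h import *
st();hz()"
```

```text
t 54.45 bowl xy [0.591  0.1118] z 0.1173 yaw 23.64 F [ 0.  -0.6 -5. ] Ty -0.58 Tx -0.067 Tz -0.068
side 9 slope -0.83 z rel 0.0662 yawoff -1.19
top 5 slope -0.79 z rel 0.0683 yawoff -10.85
```

Call:
carry_out(steps=[[[0.0003,0.0079,-0.0003],-0.4,1],[[0.0011,0.0157,-0.0006],-0.8,1],[[0.0025,0.0234,-0.0009],-1.2,1],[[0.0044,0.031,-0.0012],-1.6,1],[[0.0044,0.031,-0.0012],-1.6,1]])

```text
time: 55.18
tool_pos: [0.5041, 0.0402, 0.1189]
ee_rot: [3.141, 0.001, 0.69]
wrist_force: [-2.6, -0.5, -1.9]
width: 0.0239
finger_force: 30.0
```

```bash
python3 -c "
from h import *
st();hz()"
```

```text
t 55.17 bowl xy [0.5908 0.1118] z 0.1189 yaw 39.53 F [-2.6 -0.5 -1.9] Ty -0.736 Tx 0.091 Tz 0.162
side 10 slope -0.09 z rel 0.0675 yawoff 3.76
top 5 slope 0.72 z rel 0.0685 yawoff 3.16
```

Call:
carry_out(steps=[[[-0.0003,0.0079,-0.0003],-0.4,1],[[0.0004,0.0157,-0.0006],-0.8,1],[[0.0017,0.0234,-0.0009],-1.2,1],[[0.0036,0.031,-0.0012],-1.6,1],[[0.0036,0.031,-0.0012],-1.6,1]])

```text
time: 55.9
tool_pos: [0.5277, 0.0189, 0.121]
ee_rot: [3.139, -0.001, 0.97]
wrist_force: [-1.3, -0.8, 2.3]
width: 0.0242
finger_force: 30.1
```

```bash
python3 -c "
from h import *
st();hz()"
```

```text
t 55.9 bowl xy [0.5913 0.1117] z 0.121 yaw 55.57 F [-1.3 -0.8  2.3] Ty -0.564 Tx 0.162 Tz 0.467
side 10 slope 0.48 z rel 0.0675 yawoff -1.05
top 5 slope 0.35 z rel 0.0682 yawoff 0.47
```

Call:
carry_out(steps=[[[0,0.0079,-0.0006],-0.4,1],[[0.0007,0.0157,-0.001],-0.8,1],[[0.002,0.0234,-0.0014],-1.2,1],[[0.002,0.0234,-0.0014],-1.2,1]])

```text
time: 56.5
tool_pos: [0.5481, 0.0079, 0.1213]
ee_rot: [3.14, -0.002, 1.178]
wrist_force: [1.4, 0.8, -2.1]
width: 0.0236
finger_force: 30.0
```

```bash
python3 -c "
from h import *
st();hz()"
```

```text
t 56.5 bowl xy [0.5911 0.1118] z 0.1213 yaw 67.52 F [ 1.4  0.8 -2.1] Ty -0.161 Tx -0.058 Tz 0.148
side 7 slope 0.7 z rel 0.0679 yawoff -1.97
top 5 slope 1.73 z rel 0.0703 yawoff -1.17
```

Call:
carry_out(steps=[[[0.0002,0.0059,0],-0.3,1],[[0.0006,0.0118,0],-0.6,1],[[0.0011,0.0157,0.0003],-0.8,1],[[0.0011,0.0157,0.0005],-0.8,1]])

```text
time: 57.1
tool_pos: [0.5627, 0.0028, 0.1206]
ee_rot: [3.141, -0.001, 1.319]
wrist_force: [1.7, 2.1, -0.9]
width: 0.0236
finger_force: 30.0
```

```bash
python3 -c "
from h import *
st()"
```

```text
t 57.1 bowl xy [0.5907 0.1118] z 0.1206 yaw 75.58 F [ 1.7  2.1 -0.9] Ty 0.191 Tx -0.08 Tz -0.176
```

Call:
carry_out(steps=[[[0,0.0029,0.0006],-0.15,1],[[0.0002,0.0059,0.0012],-0.3,1],[[0.0002,0.0059,0.0015],-0.3,1]])

```text
time: 57.48
tool_pos: [0.5687, 0.0006, 0.1197]
ee_rot: [3.14, 0.0, 1.372]
wrist_force: [-0.0, 0.7, 0.0]
width: 0.0235
finger_force: 30.0
```

```bash
python3 -c "
from h import *
st();hz()"
```

```text
t 57.48 bowl xy [0.5909 0.1109] z 0.1197 yaw 78.62 F [-0.   0.7  0. ] Ty 0.155 Tx -0.367 Tz -0.098
side 10 slope -0.39 z rel 0.0663 yawoff 0.94
top 5 slope 0.06 z rel 0.068 yawoff -0.6
```

Call:
carry_out(steps=[[[0,0.0029,0.0003],-0.15,1],[[0.0001,0.0049,0.0006],-0.25,1],[[0.0001,0.0049,0.0006],-0.25,1]])

```text
time: 57.95
tool_pos: [0.5725, -0.0002, 0.119]
ee_rot: [-3.141, 0.001, 1.416]
wrist_force: [-2.1, -1.3, 4.2]
width: 0.0238
finger_force: 30.0
```

```bash
python3 -c "
from h import *
st();hz()"
```

```text
t 57.95 bowl xy [0.5898 0.111 ] z 0.119 yaw 81.13 F [-2.1 -1.3  4.2] Ty -0.374 Tx 0.421 Tz 0.014
side 10 slope -0.76 z rel 0.0662 yawoff 0.49
top 6 slope -0.12 z rel 0.0679 yawoff 1.2
```

Call:
carry_out(steps=[[[0,0.0015,0],-0.075,1],[[0,0.0029,0],-0.15,1],[[0,0.0029,0],-0.15,1]])

```text
time: 58.42
tool_pos: [0.5741, -0.0003, 0.1189]
ee_rot: [-3.139, 0.0, 1.441]
wrist_force: [-6.3, -1.3, 6.2]
width: 0.0237
finger_force: 30.0
```

```bash
python3 -c "
from h import *
st();hz()"
```

```text
t 58.42 bowl xy [0.5886 0.1113] z 0.1189 yaw 82.59 F [-6.3 -1.3  6.2] Ty -0.386 Tx 1.02 Tz -0.267
side 10 slope -0.1 z rel 0.0667 yawoff -0.35
top 6 slope -0.13 z rel 0.0683 yawoff -0.15
```

The stop is felt at about 0.9 N m, and the handle top dropped about 3 mm beforehand, so it's in the pockets. I'll back off slightly and open.

Call:
carry_out(steps=[[[0,-0.002,-0.0006],0.1,1],[[0,-0.0035,-0.0006],0.18,1],[[0,-0.0035,-0.0006],0.18,1]])

```text
time: 58.9
tool_pos: [0.5721, 0.0, 0.1191]
ee_rot: [3.141, 0.0, 1.411]
wrist_force: [-1.5, -2.6, 2.8]
width: 0.0239
finger_force: 30.0
```

```bash
python3 -c "
from h import *
st();hz()"
```

```text
t 58.9 bowl xy [0.5901 0.1111] z 0.1191 yaw 80.82 F [-1.5 -2.6  2.8] Ty -0.577 Tx 0.381 Tz 0.161
side 10 slope -0.69 z rel 0.0662 yawoff 1.1
top 6 slope -0.01 z rel 0.0681 yawoff 0.97
```

Call:
carry_out(steps=[[[0,0,0],0,0.2],[[0,0,0],0,0.1],[[0,0,0],0,0.0],[[0,0,0],0,0.0],[[0,0,0],0,0.0]])

```text
time: 59.62
tool_pos: [0.5721, 0.0003, 0.1191]
ee_rot: [-3.142, -0.0, 1.41]
wrist_force: [-0.2, -0.4, -0.2]
width: 0.0469
finger_force: 0.0
```

```bash
python3 - <<'E'
from h import *
st();hz('m')
a=cv2.imread('pics/mside.png')[90:210,190:310];b=cv2.imread('pics/mtop.png')[120:240,140:260]
f=lambda x:cv2.resize(x,(390,390),interpolation=cv2.INTER_CUBIC)
cv2.imwrite('pics/m.png',cv2.hconcat([f(a),f(b)]))
E
```

```text
t 59.62 bowl xy [0.5901 0.1114] z 0.1191 yaw 80.81 F [-0.2 -0.4 -0.2] Ty -0.068 Tx 0.085 Tz -0.049
side 7 slope -0.4 z rel 0.0667 yawoff -1.63
top 6 slope -0.16 z rel 0.0683 yawoff 0.97
```

View pics/m.png

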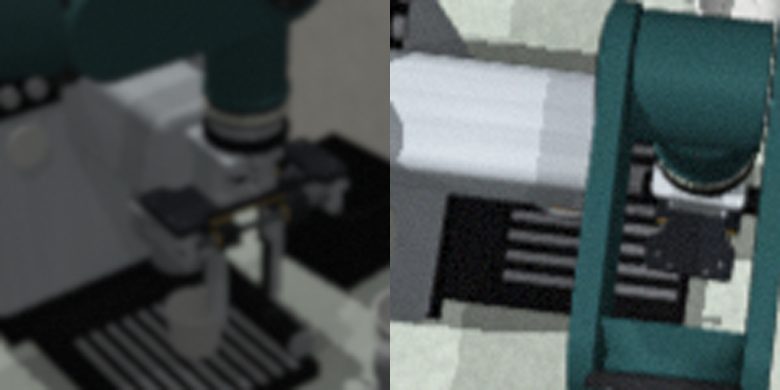

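The fingers are open and the handle stays level, hanging from the head and pointing out of the front. I'll withdraw upward and outward.

Call:
carry_out(steps=[[[0,0,-0.01],0,-0.2],[[0,0,-0.025],0,-0.2],[[0,0,-0.045],0,-0.2],[[-0.01,0,-0.065],0,-0.2],[[-0.04,0,-0.08],0,-0.2],[[-0.09,0,-0.09],0,-0.2],[[-0.14,0,-0.09],0,-0.2],[[-0.18,0,-0.09],0,-0.2],[[-0.18,0,-0.09],0,-0.2]])

```text
time: 60.85
tool_pos: [0.543, -0.1802, 0.2104]
ee_rot: [3.14, 0.001, 1.406]
wrist_force: [0.2, 0.5, 0.1]
width: 0.0567
finger_force: 0.0
```

```bash
python3 - <<'E'
from h import *
st()
for n in('side','top'):
    s=snap(n,'z'+n+'.png');Q=pts(s).reshape(-1,3);g=s['image'].reshape(-1,3).astype(int)
    yw=np.radians(81);u=np.array([np.cos(yw),np.sin(yw)]);w=np.array([-u[1],u[0]]);c=np.array([.5905,.112])
    a=(Q[:,:2]-c)@u;b=(Q[:,:2]-c)@w
    for lo in np.arange(-.2,-.04,.03):
        k=(a>lo)&(a<lo+.03)&(abs(b)<.03)&(Q[:,2]>.165)&(Q[:,2]<.205)&(g.max(1)<70)
        if k.sum()>8: print(n,lo.round(2),k.sum(),'z',np.percentile(Q[k,2],[50,80]).round(4),'b',np.median(b[k]).round(4))
a=cv2.imread('pics/zside.png')[90:210,190:310];b=cv2.imread('pics/ztop.png')[120:240,140:260]
f=lambda x:cv2.resize(x,(390,390),interpolation=cv2.INTER_CUBIC)
cv2.imwrite('pics/z.png',cv2.hconcat([f(a),f(b)]))
E
```

```text
t 60.85 bowl xy [ 0.5615 -0.0692] z 0.2104 yaw 80.55 F [0.2 0.5 0.1] Ty -0.074 Tx 0.077 Tz -0.012
side -0.2 75 z [0.1846 0.1868] b 0.0088
side -0.17 71 z [0.1844 0.1866] b 0.0082
side -0.14 70 z [0.1846 0.1871] b 0.0089
side -0.11 62 z [0.1848 0.1864] b 0.0081
side -0.08 45 z [0.1838 0.1867] b 0.0074
side -0.05 82 z [0.1919 0.2017] b 0.0124
top -0.2 89 z [0.1865 0.1879] b 0.0025
top -0.17 94 z [0.186  0.1881] b 0.0018
top -0.14 93 z [0.1862 0.1882] b 0.0017
top -0.11 100 z [0.1864 0.1879] b 0.0012
top -0.08 68 z [0.1858 0.1878] b 0.0007
```

View pics/z.png

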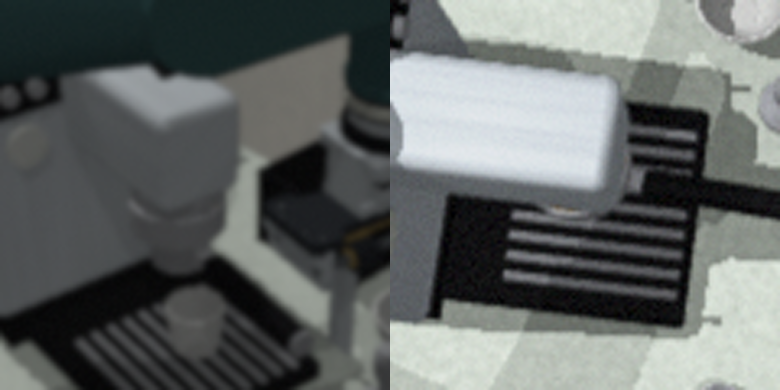

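The handle hangs level and straight out of the front (right half, handle at (700,190)), with the cup in place. The height and the turn of about 65° from the gap both match the locked position.

```bash
python3 -c "
from h import *
print(robot.close_job())"
```

```text
the job is handed in; nothing more can be done
None
```

I handed in the job at about 61 s: the portafilter is turned home in the group head and released, and the last look showed its handle level and pointing out of the machine's front. I judged the lock from the felt stop and the drop before it, since the camera heights were too rough to confirm it, and the hand-in gave no verdict.

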